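File engraving blocks by width and lock the file

TASK

Put every loose engraving block away in the sprung block file: push each one upright down to the board between the two neighbouring leaves that are just narrower and just wider than it, centred in the row, so that the widths run in order. When all the blocks are filed, press the wooden keeper down flush into the recess in the file's ledge, and leave the oilstone, the loupe and the cork block where they are.

Things in the scene. Friction and masses are not known exactly. Their poses are not given: they have to be found in the camera images.
- rack: Wooden block file, fixed. Base board 166 mm (its x) by 208 mm (its y), 8 mm thick. Origin on the table under the middle of the row of leaves; y runs along the row towards the wider leaves; the -x side (towards the robot) carries a raised ledge with the keeper's recess. Stops 12 mm thick, 84 mm long in x, close the row at y = +-98 mm, top 38 mm above the table.
- row_floor (a point): Point on the board's upper face (8 mm above the table) at the middle of the row, where blocks stand; axes as the rack. Five leaves stand in the row, 32 mm apart (18 mm gaps) when nothing is between them; each slides up to 18 mm along the row either way against a light spring (160 N/m), so they shift as blocks come between them.
- recess_floor (a point): Centre of the recess floor in the ledge (ledge 76 x 60 mm), 8 mm above the table, 80 mm from the row; axes as the rack. Recess 59 mm (x) by 35 mm (y), 24 mm deep, rim 32 mm above the table. A sprung brass ball stands 2.5 mm into it from the +y wall, 10 mm below the rim: the keeper drops freely about 6 mm, then needs a firm push (about 5 to 15 N) past the ball; friction then holds it.
- keeper: Dark wooden keeper, 56 mm (its x) by 32 mm (its y) by 24 mm high, flat on the table, brass inlay on top; lowest 2 mm stepped in by 2 mm all round. Origin at the centre of its underside. Fits the recess with 1.5 mm play each side, long side along rack x, either way round; flush with the rim when down on the recess floor. About 80 g.
- leaf1_foot (a point): Centre of the foot (8 mm above the table) of leaf 1 of 5 (1 narrowest, 5 widest): upright dark wooden divider 20 mm wide (rack x), 14 mm thick (rack y), 35 mm high, upper 14 mm tapering to about 6 mm thick. Axes as the rack. Moves along rack y with the leaf.
- leaf2_foot (a point): Centre of the foot (8 mm above the table) of leaf 2 of 5 (1 narrowest, 5 widest): upright dark wooden divider 32 mm wide (rack x), 14 mm thick (rack y), 35 mm high, upper 14 mm tapering to about 6 mm thick. Axes as the rack. Moves along rack y with the leaf.
- leaf3_foot (a point): Centre of the foot (8 mm above the table) of leaf 3 of 5 (1 narrowest, 5 widest): upright dark wooden divider 44 mm wide (rack x), 14 mm thick (rack y), 35 mm high, upper 14 mm tapering to about 6 mm thick. Axes as the rack. Moves along rack y with the leaf.
- leaf4_foot (a point): Centre of the foot (8 mm above the table) of leaf 4 of 5 (1 narrowest, 5 widest): upright dark wooden divider 56 mm wide (rack x), 14 mm thick (rack y), 35 mm high, upper 14 mm tapering to about 6 mm thick. Axes as the rack. Moves along rack y with the leaf.
- leaf5_foot (a point): Centre of the foot (8 mm above the table) of leaf 5 of 5 (1 narrowest, 5 widest): upright dark wooden divider 68 mm wide (rack x), 14 mm thick (rack y), 35 mm high, upper 14 mm tapering to about 6 mm thick. Axes as the rack. Moves along rack y with the leaf.
- block1: Boxwood engraving block 26 mm wide (its x), 22 mm thick (its y), 50 mm high, with a copper plate on its +y broad face; stands upright, lower long edges rounded at 5 mm radius. Origin at the centre of its underside. About 71 g. Its place is between leaf 1 (20 mm wide) and leaf 2 (32 mm wide), width along rack x, either way round. May be absent.
- block2: Boxwood engraving block 38 mm wide (its x), 22 mm thick (its y), 50 mm high, with a copper plate on its +y broad face; stands upright, lower long edges rounded at 5 mm radius. Origin at the centre of its underside. About 85 g. Its place is between leaf 2 (32 mm wide) and leaf 3 (44 mm wide), width along rack x, either way round. May be absent.
- block3: Boxwood engraving block 50 mm wide (its x), 22 mm thick (its y), 50 mm high, with a copper plate on its +y broad face; stands upright, lower long edges rounded at 5 mm radius. Origin at the centre of its underside. About 100 g. Its place is between leaf 3 (44 mm wide) and leaf 4 (56 mm wide), width along rack x, either way round. May be absent.
- block4: Boxwood engraving block 62 mm wide (its x), 22 mm thick (its y), 50 mm high, with a copper plate on its +y broad face; stands upright, lower long edges rounded at 5 mm radius. Origin at the centre of its underside. About 114 g. Its place is between leaf 4 (56 mm wide) and leaf 5 (68 mm wide), width along rack x, either way round. May be absent.
- oilstone: Oilstone bar, two grey-beige layers, about 150 x 50 mm, 25 mm high; bystander, to be left alone. Origin at the centre of its underside.
- loupe: Black eye loupe, a cup 41 mm across, 34 mm high; bystander, to be left alone. Origin at the centre of its underside.
- cork_block: Cork block, 57 x 77 mm, 32 mm high; bystander, to be left alone. Origin at the centre of its underside.

How it is judged:
By the outcome, as a careful person would: the job done as asked, in the order asked, and still so for the second after the job is handed in, with the robot touching nothing.
Of block1, block2, block3, block4 only 3 to 4 are there at a start; the rules pass over those that are not, and their reading is None.
At some moment in a run one of keeper may be knocked a few centimetres aside while the robot is not near it.
Once in a run the grip may slacken for a moment while it holds something.
It also fails if it takes over 210 s, if anything falls off the work surface, if the arm or the gripper's body presses on something with over 40 N, if the wrist force passes 120 N, or if a joint passes its speed limit or range.

ROBOT

A 6-joint arm with a two-finger parallel gripper is mounted at the origin on a cart in front of the work surface, level with it; the furniture and walls round the work are solid. World frame = base frame: x ahead of the robot, y to its left, z up, the work surface at z = 0. Lengths are in m, angles in rad, forces in N, time in s.
With the tool pointing down it reaches from about 0.4 to 0.825 m from the base axis. Payload 7 kg.
Tool frame: the origin (TCP) lies at the very end of the fingers, on their centre line; the grasp point (between the pads) lies 19 mm behind it; x points along the fingers, y is the direction in which the jaws open and shut, and the axes are right-handed (so a half turn about x gives the same grasp; the last joint's range is limited). The gripper opens to 88 mm and grips with 3 to 60 N. Pads are 19 mm wide; open, the fingers measure 130 mm over their backs; the gripper's body (78 mm by 193 mm) begins 47 mm behind the grasp point.
Start: joints at [-0.967, 0.359, 0.012, 0, -1.224, -0.288], TCP at [0.21, -0.642, 0.227] pointing down, gripper open.
Joint ranges: [-3.07, 3.07], [-1.43, 2.12], [-1.02, 1.25], [-3.03, 1.67], [-3.05, -0], [-3.03, 3.03]. Speed limits (rad/s): [2.39, 2.39, 3.01, 3.14, 3.14, 3.14].

INTERFACE

Orientations are given as [roll, pitch, yaw] about the fixed x, y, z axes, in that order (R = Rz(yaw) Ry(pitch) Rx(roll)).
In Python, from station import arm, cams gives the robot as it stands. The module is installed in compiled form; this text tells all that it offers.
- The arm moves only by the tool carry_out, never from a script. Its argument "deltas" is a list of rows, each a list of 6 numbers: the shift along the tool's x, y, z in units of 0.04 m (1.0 is 0.04 m), then the turn, a rotation vector about the tool's x, y, z in units of 4 degrees (1.0 is 4 degrees). In form: [[tx, ty, tz, ax, ay, az], ...]. A call has 1 to 5 rows; each row shifts and turns the pose as measured when the row begins, along the tool's axes as they then stand; what a row does not reach is not made up. A row lasts 1/10 s, in which the tool goes at most 50 mm and 8.59 degrees, less where a joint would pass 70% of its speed; a pose out of reach is approached as far as the arm can. A call with a number of a shift or a turn outside -1 to 1 is refused whole. A call with a gripper value outside its range is refused whole. "hand" is the closure, from 0 (fully open) to 1 (shut), set as the call begins (left out, the last holds). The fingers move at their own pace and stop on an object; "newtons" is the grip in N (left out, the last holds). Time passes only in rows, so rows that do not move let the fingers close. It gives the time, the measured TCP pose, the force and the opening at its end, in the units of the state.
- arm.get_state(): the state, without advancing time (a new reading comes with each control period).
- cams.grab_frame(name): name is "side" or "top"; returns a dict with "pixels" (480x640x3 uint8, red, green, blue), "fx", "fy", "cx", "cy" (pixels), "k1" (the pictures are not rectified: a ray, as slopes to the right and down, at radius r is drawn at 1 + k1 r^2 times it, then the intrinsics apply), "T" (4x4, takes a point from camera to world coordinates). Camera axes: x right, y up, looking along -z (the intrinsics and any distortion apply to the point x, -y, -z); pixel columns grow to the right and rows downward; lengths in m; the calibration is good to about 2 mm. A picture is of the moment at which its call begins. There is no depth.
- arm.job_done(): hands the job in, once; it reports no verdict.
The state is a dict: "t": time; "q": joint angles; "qd": joint speeds; "joint_efforts": joint torques, N m; "eef_pos": TCP position; "ee_rot": TCP orientation; "force": force on the tool from outside, world axes, zero at the start; "moment": the same for the moment, N m; "width": finger opening in m.
Only numpy, scipy, OpenCV 4.12 (cv2) and the standard library are available. Lean on these libraries where they do the work, as an engineer would, in place of code of your own. Each camera call takes 0.05 s, during which the arm holds its last target.

## Working session

There is one attempt and no reset: what is moved stays moved. The work goes in short steps, Python scripts to look and compute and a tool call to move; the robot and the scene stay as the last step left them, time stands still between calls to the robot, and variables do not carry over. Pictures are saved under pics/ and viewed, and the job is handed in when it is done.

Besides the shell and the picture viewer there is one more tool, called after "Emit:" as a command line: name --pt "numbers of a row" for each row, then --argument value for the rest. carry_out: Moves the arm, as the interface text tells. Shifts and turns lie within -1 to 1; 1 stands for 0.04 m of shift or 4 degrees of turn. Its arguments: {"type":"object","properties":{"deltas":{"type":"array","items":{"type":"array","items":{"type":"number","minimum":-1,"maximum":1}}},"hand":{"type":"number"},"newtons":{"type":"number"}},"required":["deltas"]}

```bash
ls; mkdir -p pics
python3 - <<'E'
from station import arm,cams
import cv2
s=arm.get_state();print(s)
for n in("side","top"):
    f=cams.grab_frame(n);cv2.imwrite(f"pics/{n}0.png",f["pixels"][:,:,::-1])
    print(n,{k:f[k] for k in f if k!="pixels"})
E
```

```text
pics
{'t': 0.0, 'q': array([-9.66856883e-01,  3.59364955e-01,  1.10593612e-02, -3.70666804e-04,
       -1.22408272e+00, -2.88086076e-01]), 'qd': array([-0.00029654, -0.00112008,  0.00099661,  0.00115628,  0.00063327,
        0.00110261]), 'joint_efforts': array([ 4.38422103e-04, -5.82718134e+01,  2.93053901e+01,  6.99716672e+00,
        6.68471883e-03, -1.82245576e-04]), 'eef_pos': array([ 0.20949472, -0.64115352,  0.22563338]), 'ee_rot': array([1.64343073, 1.56916664, 1.95915787]), 'force': array([ 0.97386542,  0.62737712, -0.67163801]), 'moment': array([ 0.00620652, -0.00962311,  0.01855257]), 'width': 0.0871066932391073}
side {'fx': 439.6593114365044, 'fy': 439.6593114365044, 'cx': 322.8632784223967, 'cy': 242.89277250810247, 'k1': -0.04458024082394549, 'T': array([[ 0.99763207, -0.02437382,  0.0643131 ,  0.67373743],
       [ 0.06860882,  0.41801588, -0.90584522, -0.99929926],
       [-0.00480499,  0.90811268,  0.4186983 ,  0.51121555],
       [ 0.        ,  0.        ,  0.        ,  1.        ]])}
top {'fx': 596.5954677424714, 'fy': 596.5954677424714, 'cx': 313.73963326219206, 'cy': 247.31136390602444, 'k1': -0.2066153945182196, 'T': array([[ 0.0108666 ,  0.99039301, -0.13785357,  0.40809652],
       [-0.99981212,  0.00854851, -0.01739652,  0.01333514],
       [-0.01605095,  0.13801671,  0.99029983,  1.40743836],
       [ 0.        ,  0.        ,  0.        ,  1.        ]])}
```

View pics/top0.png

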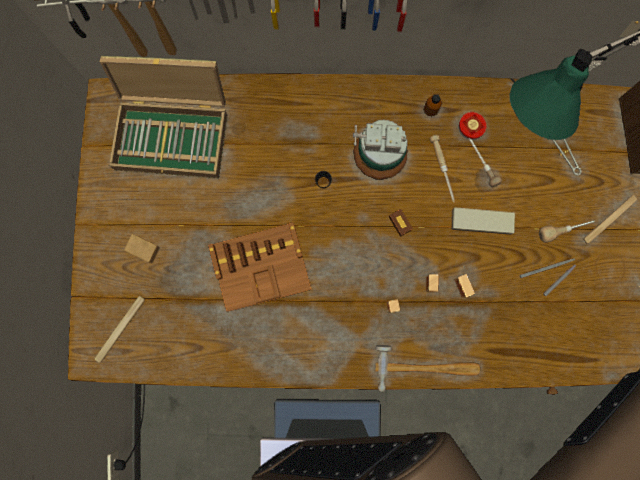

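View pics/side0.png

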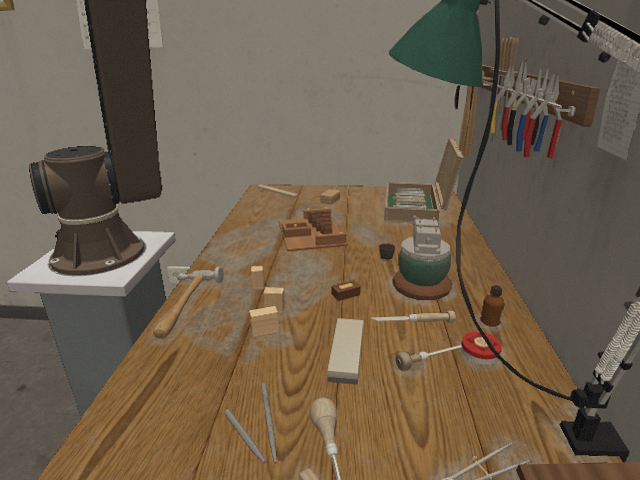

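```bash
cat > h.py <<'E'
import numpy as np,cv2
from scipy.optimize import least_squares
from station import arm,cams
def proj(f,P):
    P=np.atleast_2d(P);T=f["T"];c=(P-T[:3,3])@T[:3,:3]
    a=np.stack([c[:,0],-c[:,1]],1)/(-c[:,2:3]);r2=(a**2).sum(1,keepdims=True)
    a=a*(1+f["k1"]*r2)
    return np.stack([a[:,0]*f["fx"]+f["cx"],a[:,1]*f["fy"]+f["cy"]],1)
def ray(f,uv):
    d=(np.array(uv,float)-[f["cx"],f["cy"]])/[f["fx"],f["fy"]];a=d.copy()
    for _ in range(20):a=d/(1+f["k1"]*(a@a))
    v=f["T"][:3,:3]@np.array([a[0],-a[1],-1.]);return f["T"][:3,3],v/np.linalg.norm(v)
def atz(f,uv,z):
    o,v=ray(f,uv);return o+v*(z-o[2])/v[2]
def tri(f1,u1,f2,u2):
    o1,v1=ray(f1,u1);o2,v2=ray(f2,u2)
    A=np.stack([v1,-v2],1);s=np.linalg.lstsq(A,o2-o1,rcond=None)[0]
    p,q=o1+v1*s[0],o2+v2*s[1];return (p+q)/2,np.linalg.norm(p-q)
def crop(f,x0,y0,x1,y1,k,name):
    im=f["pixels"][y0:y1,x0:x1,::-1];im=cv2.resize(im,None,fx=k,fy=k,interpolation=cv2.INTER_CUBIC)
    for i in range(x0-x0%10+10,x1,10):
        cv2.putText(im,str(i),((i-x0)*k,10),0,.35,(255,255,0),1);cv2.line(im,((i-x0)*k,12),((i-x0)*k,16),(255,255,0))
    for j in range(y0-y0%10+10,y1,10):
        cv2.putText(im,str(j),(0,(j-y0)*k+4),0,.35,(255,255,0),1);cv2.line(im,(22,(j-y0)*k),(26,(j-y0)*k),(255,255,0))
    cv2.imwrite(f"pics/{name}.png",im)
E
python3 - <<'E'
from h import *
t=cams.grab_frame("top");s=cams.grab_frame("side")
np.save("t0.npy",t,allow_pickle=True);np.save("s0.npy",s,allow_pickle=True)
crop(t,200,215,320,315,6,"tr");crop(t,380,200,490,320,5,"tb")
crop(s,270,200,360,260,8,"sr");crop(s,240,255,370,345,6,"sb")
E
```

```text
(no output)
```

View pics/tr.png

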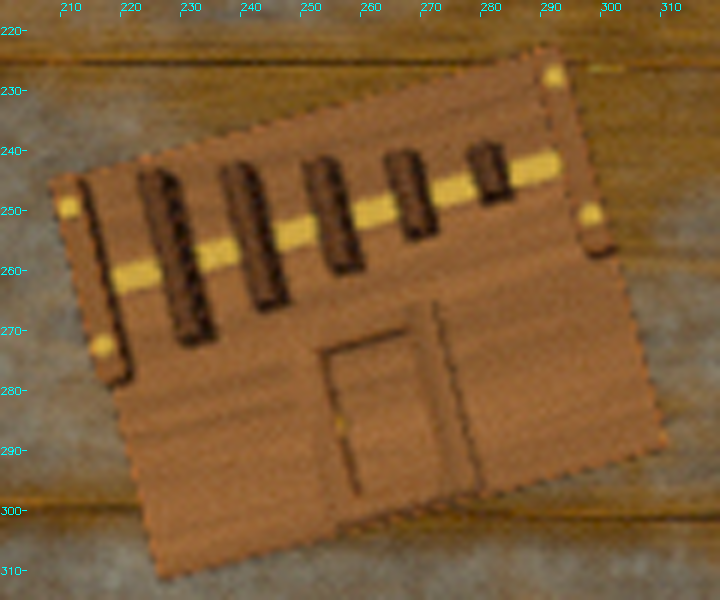

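View pics/tb.png

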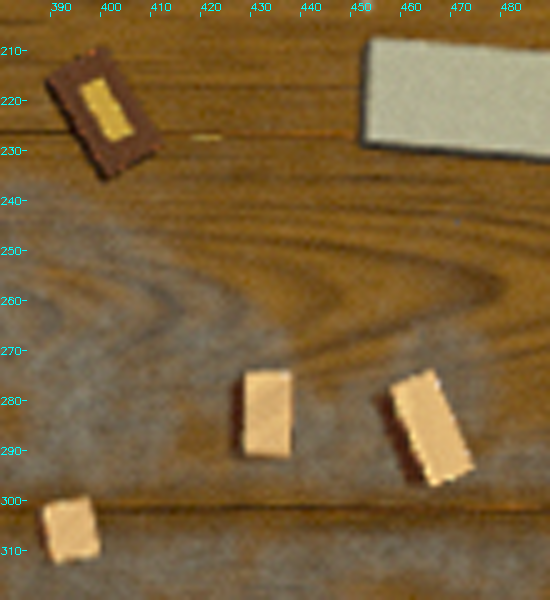

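View pics/sr.png

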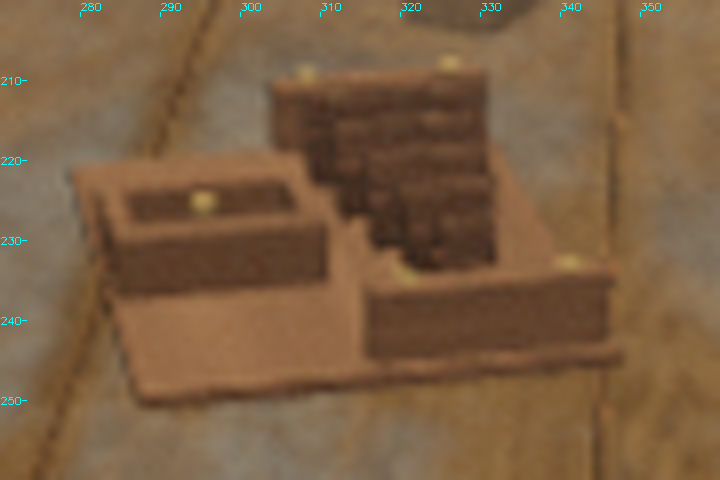

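View pics/sb.png

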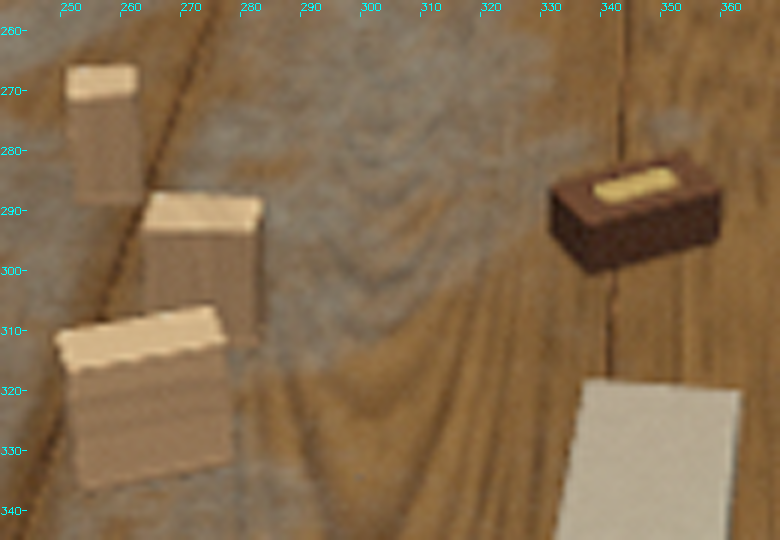

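```bash
cat > fit.py <<'E'
from h import *
def Rz(a):return np.array([[np.cos(a),-np.sin(a),0],[np.sin(a),np.cos(a),0],[0,0,1]])
def w(p,P):return np.atleast_2d(P)/1000@Rz(p[2]).T+[p[0],p[1],p[3] if len(p)>3 else 0]
def fit(obs,p0):  # obs: list (f,uv,P mm)
    def r(p):return np.concatenate([(proj(f,w(p,P))[0]-uv) for f,uv,P in obs])
    s=least_squares(r,p0,loss='soft_l1');return s.x,r(s.x).reshape(-1,2)
def wire(f,p,edges,x0,y0,x1,y1,k,name):
    im=cv2.resize(f["pixels"][y0:y1,x0:x1,::-1],None,fx=k,fy=k,interpolation=cv2.INTER_CUBIC)
    for a,b,c in edges:
        uv=(proj(f,w(p,[a,b]))+.5-[x0,y0])*k
        uv=np.round(uv).astype(int);cv2.line(im,tuple(uv[0]),tuple(uv[1]),c,1,cv2.LINE_AA)
    cv2.imwrite(f"pics/{name}.png",im)
def rect(x0,x1,y0,y1,z,c=(0,255,0)):
    q=[(x0,y0,z),(x1,y0,z),(x1,y1,z),(x0,y1,z)];return [(q[i],q[(i+1)%4],c) for i in range(4)]
def rackE():
    E=rect(-118,48,-104,104,8)+rect(-118,-42,-30,30,32,(255,255,0))+rect(-109.5,-50.5,-17.5,17.5,32,(255,0,255))
    for s in(-98,98):E+=rect(-42,42,s-6,s+6,38,(255,128,0))
    for i in range(5):
        h=10+6*i;E+=rect(-h,h,-64+32*i-3,-64+32*i+3,43,(0,0,255))
    return E
E
cat > f1.py <<'E'
from fit import *
t=np.load("t0.npy",allow_pickle=True).item();s=np.load("s0.npy",allow_pickle=True).item()
obs=[(t,(226.7,311.5),(-118,104,8)),(t,(311.3,288.3),(-118,-104,8)),(t,(292.5,222.3),(48,-104,8)),
(t,(253.3,273.5),(-50.5,17.5,32)),
(s,(283.5,229.8),(-118,-30,32)),(s,(310.6,227.8),(-42,-30,32)),(s,(315.6,236.3),(-42,-104,38)),(s,(346.5,234),(42,-104,38)),(s,(287.2,249.6),(-118,-104,8))]
p,r=fit(obs,[.5,.1,.2]);print(p,np.degrees(p[2]));print(r.round(1))
pt,_=fit(obs[:4],p);ps,_=fit(obs[4:],p);print("top only",pt,"side",ps)
np.save("rack.npy",p)
wire(t,p,rackE(),200,215,320,315,6,"w1");wire(s,p,rackE(),270,200,360,260,8,"w2")
E
python3 f1.py
```

```text
[0.59018909 0.17507074 0.28130967] 16.11785677807997
[[-0.4  0.2]
 [ 0.1 -0. ]
 [ 0.3 -1. ]
 [-0.3  0. ]
 [-0.1  0.6]
 [-0.3  0.3]
 [-0.1  0.2]
 [-0.4 -0.3]
 [ 0.3 -0.1]]
top only [0.58986026 0.17493639 0.28161334] side [0.59151041 0.17543822 0.26834574]
```

View pics/w1.png

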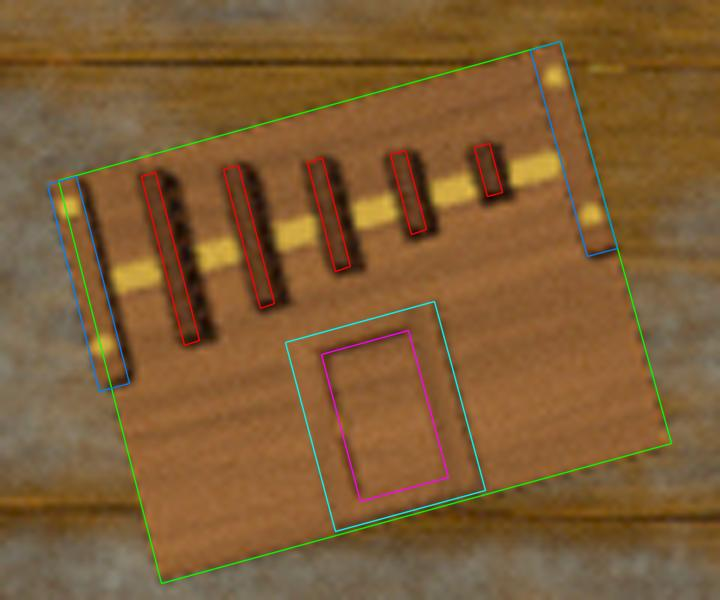

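View pics/w2.png

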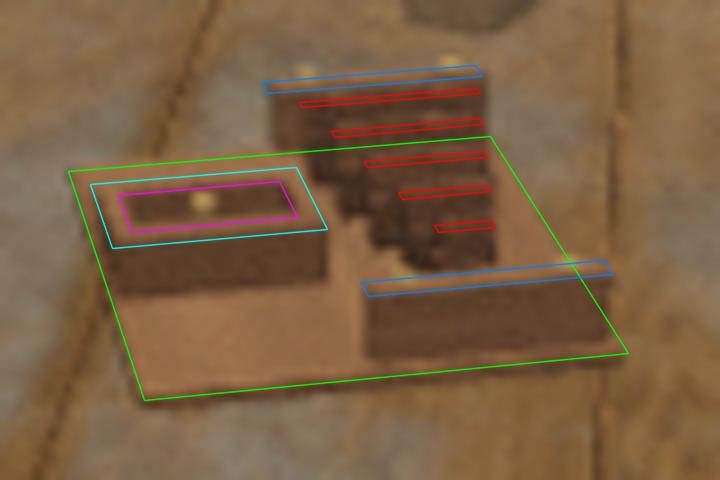

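```bash
cat > f2.py <<'E'
from fit import *
t=np.load("t0.npy",allow_pickle=True).item();s=np.load("s0.npy",allow_pickle=True).item()
# readings from crops, edge convention -> subtract .5
def T(l,x0,y0,k):return [(x0+a/k-.5,y0+b/k-.5) for a,b in l]
B={}
tops={1:T([(43,507),(88,497),(100,554),(55,564)],380,200,5),2:T([(244,371),(292,371),(290,457),(243,457)],380,200,5),3:T([(390,384),(434,370),(475,467),(432,487)],380,200,5)}
side={1:T([(67,68),(136,65),(138,93),(69,100)],240,255,6),2:T([(148,192),(264,200),(256,233),(143,228)],240,255,6),3:T([(57,335),(213,306),(226,340),(70,372)],240,255,6)}
for b in(1,2,3):
    a=np.array([atz(t,u,.05) for u in tops[b]])
    L=[np.linalg.norm(a[i]-a[(i+1)%4])*1000 for i in range(4)]
    c,e=tri(t,np.mean(tops[b],0),s,np.mean(side[b],0))
    r=cv2.minAreaRect((a[:,:2]*1000).astype(np.float32))
    print(b,"z50 centre",a.mean(0)[:2].round(4),"sides",np.round(L,1),"tri",c.round(4),e.round(4),r)
k=T([(46,78),(100,47),(162,150),(107,180)],380,200,5);ki=T([(80,84),(102,77),(134,133),(111,142)],380,200,5)
for q in(k,ki):
    a=np.array([atz(t,u,.024) for u in q]);print("keeper",a.mean(0).round(4),cv2.minAreaRect((a[:,:2]*1000).astype(np.float32)))
ks=T([(593,190),(670,168),(680,182),(600,203)],240,255,6)
print(tri(t,np.mean(ki,0),s,np.mean(ks,0)))
E
python3 f2.py
```

```text
1 z50 centre [ 0.4648 -0.1464] sides [21.1 26.5 21.1 26.5] tri [ 0.4647 -0.1463  0.0511] 0.0001 ((464.7779235839844, -146.42608642578125), (26.78137969970703, 21.129873275756836), 11.882269859313965)
2 z50 centre [ 0.5185 -0.237 ] sides [22.4 39.6 21.8 39.5] tri [ 0.5182 -0.2369  0.0505] 0.0004 ((518.479248046875, -237.1551971435547), (22.345054626464844, 40.17290115356445), 88.70112609863281)
3 z50 centre [ 0.5128 -0.3144] sides [21.9 48.5 22.4 51.1] tri [ 0.5123 -0.3142  0.0511] 0.0007 ((512.9697265625, -314.48370361328125), (51.09337615966797, 22.40863800048828), 21.804929733276367)
keeper [ 0.6623 -0.166   0.024 ] ((662.106201171875, -166.07359313964844), (57.073081970214844, 30.059934616088867), 30.391029357910156)
keeper [ 0.6645 -0.1674  0.024 ] ((664.7302856445312, -167.56219482421875), (32.36425018310547, 11.78392505645752), 27.50562286376953)
(array([ 0.66382968, -0.16722979,  0.02584992]), np.float64(0.0006012560405263668))
```

```bash
sed -i 's/^p,r=fit/obs=[(f,(u[0]-.5,u[1]-.5),P) for f,u,P in obs]\np,r=fit/' f1.py; python3 f1.py
cat > plan.py <<'E'
import sys
from h import *
from scipy.spatial.transform import Rotation as Ro
def st():
    s=arm.get_state();return s["eef_pos"],Ro.from_euler('xyz',s["ee_rot"]).as_matrix(),s
def goal(yaw):  # tool x down, jaw y at yaw
    y=np.array([np.cos(yaw),np.sin(yaw),0]);x=np.array([0,0,-1.]);return np.stack([x,y,np.cross(x,y)],1)
if __name__=="__main__":
    p,R,s=st()
    cur=np.degrees(np.arctan2(R[1,1],R[0,1]))
    print("t",round(s["t"],2),"p",p.round(4),"jawyaw",cur.round(2),"tilt",np.degrees(np.arccos(-R[2,0])).round(2),"F",s["force"].round(1),"w",round(s["width"],4),"q6",s["q"][5].round(2))
    if len(sys.argv)>1:
        g=np.array([float(v) for v in sys.argv[1:4]]);yw=float(sys.argv[4])
        y=min([yw-360,yw-180,yw,yw+180,yw+360],key=lambda v:abs(v-cur)) if len(sys.argv)<6 else yw
        G=goal(np.radians(y))
        d=R.T@(g-p)/.04; rv=np.degrees(Ro.from_matrix(R.T@G).as_rotvec())/4
        print("total units",d.round(3),rv.round(3))
E
python3 plan.py .4648 -.1464 .12 11.9
```

```text
[0.59019437 0.17624179 0.27722184] 15.88364133995412
[[-0.6  0.6]
 [-0.1  0.7]
 [ 0.5 -0.4]
 [-0.3  0.5]
 [ 0.4  0.9]
 [ 0.2  0.6]
 [ 0.2  0.6]
 [-0.   0.1]
 [ 0.7  0.1]]
top only [0.59102268 0.17614284 0.28166865] side [0.58973488 0.17869783 0.26936609]
t 0.2 p [ 0.2095 -0.6414  0.226 ] jawyaw 108.09 tilt 0.06 F [0.  0.4 0.4] w 0.0876 q6 -0.29
total units [2.658 9.778 9.909] [-2.0953e+01  9.0000e-03 -1.3000e-02]
```

Emit:
carry_out --pt "0 0.7 0.7 0 0 0" --pt "0 0.8 0.8 0 0 0" --pt "0 0.8 0.8 0 0 0" --pt "0 0.8 0.8 0 0 0" --pt "0 0.8 0.8 0 0 0" --hand 0.3

```text
t: 0.7
eef_pos: [0.3092, -0.4423, 0.2224]
ee_rot: [2.06, 1.565, 2.368]
force: [1.8, 0.5, 0.5]
width: 0.0616
```

Emit:
carry_out --pt "0 0.8 0.8 0 0 0" --pt "0 0.8 0.8 0 0 0" --pt "0 0.8 0.8 0 0 0" --pt "0 0.8 0.8 -1 0 0" --pt "0 0.8 0.8 -1 0 0"

```text
t: 1.2
eef_pos: [0.4127, -0.2313, 0.2233]
ee_rot: [1.655, 1.567, 2.105]
force: [0.7, -0.4, -0.4]
width: 0.0611
```

```bash
python3 plan.py .4648 -.1464 .12 11.9
```

```text
t 1.2 p [ 0.4127 -0.2313  0.2233] jawyaw 115.76 tilt 0.24 F [ 0.7 -0.4 -0.4] w 0.0611 q6 -1.02
total units [2.586 1.334 2.096] [-19.034   0.035  -0.053]
```

Emit:
carry_out --pt "0.2 0 0 1 0 0" --pt "0.2 0 0 1 0 0" --pt "0.2 0 0 1 0 0" --pt "0.2 0 0 1 0 0" --pt "0.2 0 0 1 0 0"

```text
t: 1.7
eef_pos: [0.4165, -0.2243, 0.1838]
ee_rot: [0.773, 1.566, 0.876]
force: [-0.1, 0.0, 0.4]
width: 0.0614
```

Emit:
carry_out --pt "0 0 0 1 0 0" --pt "0 0 0 1 0 0" --pt "0 0 0 1 0 0" --pt "0 0 0 1 0 0" --pt "0 0 0 1 0 0"

```text
t: 2.2
eef_pos: [0.4151, -0.2237, 0.1821]
ee_rot: [1.805, 1.566, 1.544]
force: [-0.6, -0.7, -1.1]
width: 0.0615
```

Emit:
carry_out --pt "0 0 0 1 0 0" --pt "0 0 0 1 0 0" --pt "0 0 0 1 0 0" --pt "0 0 0 1 0 0" --pt "0 0 0 1 0 0"

```text
t: 2.7
eef_pos: [0.4144, -0.2235, 0.182]
ee_rot: [2.24, 1.566, 1.614]
force: [-0.3, 0.6, -0.0]
width: 0.0611
```

Emit:
carry_out --pt "0 0 0 1 0 0" --pt "0 0 0 1 0 0" --pt "0 0 0 1 0 0" --pt "0 0 0 1 0 0" --pt "0 0 0 1 0 0"

```text
t: 3.2
eef_pos: [0.4138, -0.2233, 0.1818]
ee_rot: [2.633, 1.565, 1.644]
force: [0.3, 0.0, -0.5]
width: 0.0617
```

```bash
python3 plan.py .4648 -.1464 .12 11.9
```

```text
t 3.2 p [ 0.4138 -0.2233  0.1818] jawyaw 33.3 tilt 0.31 F [ 0.3  0.  -0.5] w 0.0617 q6 -2.48
total units [ 1.555  2.116 -0.9  ] [ 5.35  -0.073 -0.024]
```

Emit:
carry_out --pt "0 0 0 -1 0 0" --pt "0 0 0 -1 0 0" --pt "0 0 0 -1 0 0" --pt "0 0 0 -1 0 0" --pt "0 0 0 -1 0 0"

```text
t: 3.7
eef_pos: [0.4132, -0.2231, 0.1817]
ee_rot: [2.296, 1.565, 1.665]
force: [0.2, 0.2, 0.9]
width: 0.0611
```

Emit:
carry_out --pt "0 0 0 -1 0 0" --pt "0 0 0 -1 0 0" --pt "0 0 0 -1 0 0" --pt "0 0 0 -1 0 0" --pt "0 0 0 -1 0 0"

```text
t: 4.2
eef_pos: [0.4126, -0.2229, 0.1815]
ee_rot: [1.963, 1.565, 1.695]
force: [-0.7, 0.5, 0.7]
width: 0.0612
```

Emit:
carry_out --pt "0 0 0 -1 0 0" --pt "0 0 0 -1 0 0" --pt "0 0 0 -1 0 0" --pt "0 0 0 -1 0 0" --pt "0 0 0 -1 0 0"

```text
t: 4.7
eef_pos: [0.412, -0.2227, 0.1814]
ee_rot: [1.609, 1.564, 1.705]
force: [0.7, -1.4, -0.2]
width: 0.0615
```

Emit:
carry_out --pt "0 0 0 -1 0 0" --pt "0 0 0 -1 0 0" --pt "0 0 0 -1 0 0" --pt "0 0 0 -1 0 0" --pt "0 0 0 -1 0 0"

```text
t: 5.2
eef_pos: [0.4114, -0.2225, 0.1812]
ee_rot: [1.27, 1.564, 1.729]
force: [-0.5, -0.2, -0.3]
width: 0.0616
```

Emit:
carry_out --pt "0 0 0 -1 0 0" --pt "0 0 0 -1 0 0" --pt "0 0 0 -1 0 0" --pt "0 0 0 -1 0 0" --pt "0 0 0 -1 0 0"

```text
t: 5.7
eef_pos: [0.4108, -0.2223, 0.1811]
ee_rot: [0.917, 1.563, 1.74]
force: [-1.3, 0.8, 0.3]
width: 0.0613
```

Emit:
carry_out --pt "0 0 0 -1 0 0" --pt "0 0 0 -1 0 0" --pt "0 0 0 -1 0 0" --pt "0 0 0 -1 0 0" --pt "0 0 0 -1 0 0"

```text
t: 6.2
eef_pos: [0.4102, -0.2222, 0.181]
ee_rot: [0.565, 1.563, 1.752]
force: [-0.5, -0.0, 0.1]
width: 0.0615
```

Emit:
carry_out --pt "0 0 0 -1 0 0" --pt "0 0 0 -1 0 0" --pt "0 0 0 -1 0 0" --pt "0 0 0 -1 0 0" --pt "0 0 0 -1 0 0"

```text
t: 6.7
eef_pos: [0.4095, -0.222, 0.1808]
ee_rot: [0.224, 1.563, 1.775]
force: [0.6, -0.8, -0.0]
width: 0.0612
```

```bash
python3 plan.py .4648 -.1464 .12 11.9
```

```text
t 6.7 p [ 0.4095 -0.222   0.1808] jawyaw 178.88 tilt 0.47 F [ 0.6 -0.8 -0. ] w 0.0612 q6 0.06
total units [ 1.534 -1.348  1.903] [-3.254  0.118 -0.013]
```

Emit:
carry_out --pt "0 -0.4 0.5 -1 0 0" --pt "0.3 -0.4 0.5 -1 0 0" --pt "0.4 -0.3 0.5 -1 0.1 0" --pt "0.4 -0.1 0.4 -0.2 0 0"

```text
t: 7.1
eef_pos: [0.4538, -0.1427, 0.1385]
ee_rot: [-1.678, 1.565, 0.104]
force: [-0.4, -0.1, -0.4]
width: 0.0615
```

```bash
python3 plan.py .4648 -.1464 .034 11.9
python3 - <<'E'
from h import *
t=cams.grab_frame("top");s=cams.grab_frame("side")
crop(t,340,230,480,330,5,"ta");crop(s,200,200,310,310,6,"sa")
E
```

```text
t 7.1 p [ 0.4538 -0.1427  0.1385] jawyaw -167.87 tilt 0.31 F [-0.4 -0.1 -0.4] w 0.0615 q6 0.1
total units [ 2.614 -0.236 -0.148] [ 0.058 -0.008  0.076]
```

View pics/ta.png

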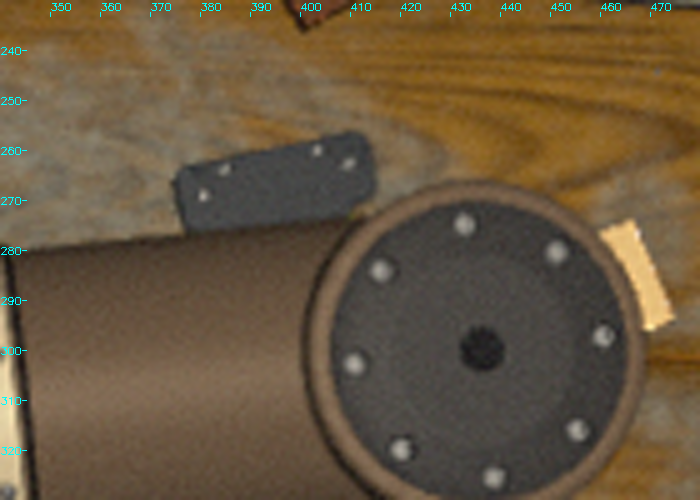

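View pics/sa.png

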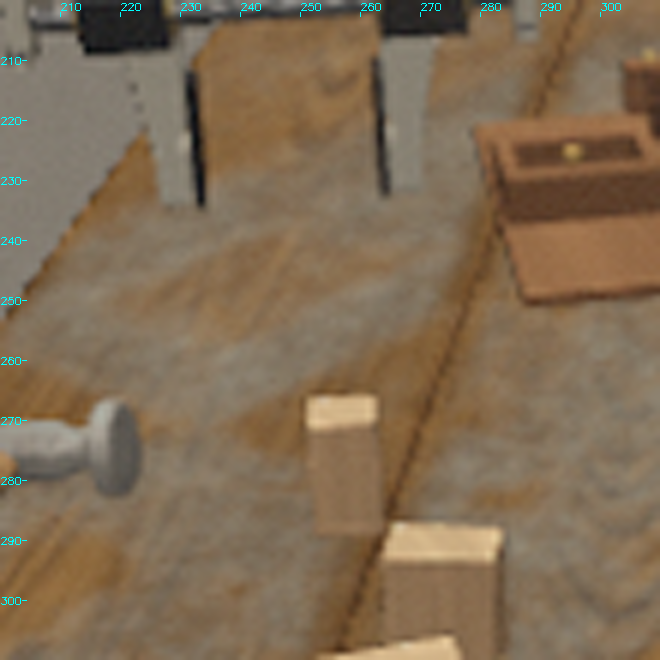

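Emit:
carry_out --pt "0.5 -0.23 -0.15 0 0 0" --pt "0.6 0 0 0 0 0" --pt "0.6 0 0 0 0 0" --pt "0.5 0 0 0 0 0" --pt "0.2 0 0 0 0 0"

```text
t: 7.7
eef_pos: [0.4654, -0.1474, 0.0419]
ee_rot: [-1.73, 1.563, 0.052]
force: [-0.3, 0.1, -0.5]
width: 0.0612
```

```bash
python3 plan.py .4648 -.1464 .026 11.9
python3 - <<'E'
from h import *
s=cams.grab_frame("side")
crop(s,200,210,310,310,6,"sa1")
E
```

```text
t 7.7 p [ 0.4654 -0.1474  0.0419] jawyaw -167.88 tilt 0.44 F [-0.3  0.1 -0.5] w 0.0612 q6 0.11
total units [0.396 0.012 0.028] [ 0.056 -0.017  0.109]
```

View pics/sa1.png

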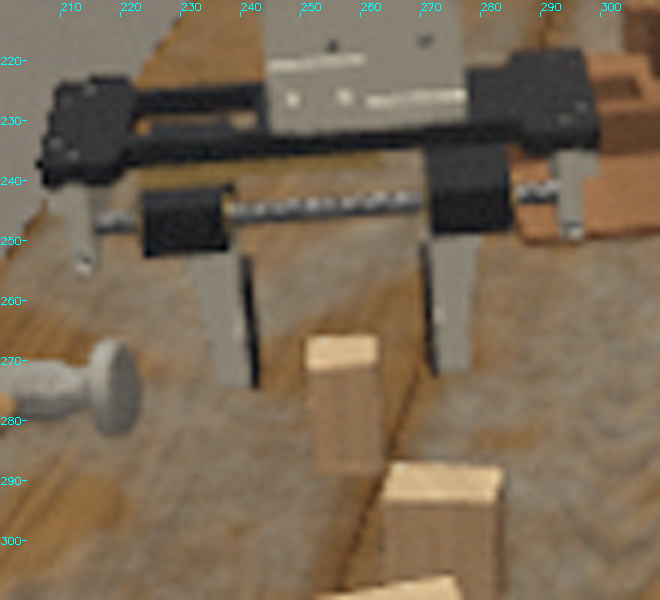

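Emit:
carry_out --pt "0.3 0 0 0 0 0" --pt "0.13 0 0.03 0 0 0.1"

```text
t: 7.95
eef_pos: [0.4661, -0.1469, 0.0256]
ee_rot: [-2.398, 1.568, -0.617]
force: [-0.1, 0.1, -0.4]
width: 0.0615
```

Emit:
carry_out --pt "0 0 0 0 0 0" --pt "0 0 0 0 0 0" --pt "0 0 0 0 0 0" --pt "0 0 0 0 0 0" --pt "0 0 0 0 0 0" --hand 0.65 --newtons 35

```text
t: 8.45
eef_pos: [0.4682, -0.147, 0.0286]
ee_rot: [-2.069, 1.565, -0.287]
force: [-0.6, 0.3, -0.5]
width: 0.0319
```

```bash
python3 plan.py .4648 -.1464 .026 11.9
python3 - <<'E'
from h import *
s=cams.grab_frame("side")
crop(s,200,210,310,310,6,"sa2")
E
```

```text
t 8.45 p [ 0.4682 -0.147   0.0286] jawyaw -167.88 tilt 0.34 F [-0.6  0.3 -0.5] w 0.0319 q6 0.11
total units [0.064 0.081 0.033] [ 0.056 -0.041  0.075]
```

View pics/sa2.png

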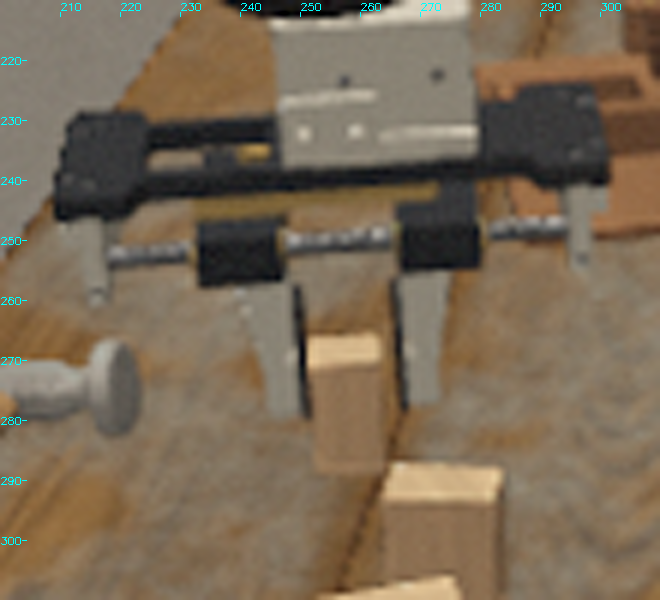

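Emit:
carry_out --pt "0.07 0.09 0.03 0 0 0.07"

```text
t: 8.6
eef_pos: [0.4649, -0.1466, 0.0261]
ee_rot: [-2.75, 1.567, -0.967]
force: [0.2, -0.1, 0.4]
width: 0.0308
```

Emit:
carry_out --pt "0.015 0.01 0 0 0 0" --pt "0.015 0.01 0 0 0 0" --pt "0.015 0.01 0 0 0 0" --pt "0.015 0.01 0 0 0 0" --hand 1

```text
t: 9.0
eef_pos: [0.464, -0.1467, 0.0252]
ee_rot: [-2.504, 1.566, -0.72]
force: [-2.0, 2.0, 8.5]
width: 0.0259
```

```bash
python3 plan.py .4648 -.1464 .026 11.9
```

```text
t 9.0 p [ 0.464  -0.1467  0.0252] jawyaw -167.79 tilt 0.28 F [-2.   2.   8.5] w 0.0259 q6 0.11
total units [-0.02  -0.02   0.003] [ 0.078 -0.055  0.041]
```

Emit:
carry_out --pt "-0.5 0 0 0 0 0" --pt "-0.8 0 0 0 0 0" --pt "-0.8 0 0 0 0 0" --pt "-0.6 0 0 0 0 0"

```text
t: 9.4
eef_pos: [0.4601, -0.1463, 0.1325]
ee_rot: [1.83, 1.563, -2.67]
force: [0.5, 0.4, -0.7]
width: 0.0255
```

```bash
python3 plan.py .6038 .1300 .13 16
python3 - <<'E'
from h import *
t=cams.grab_frame("top");s=cams.grab_frame("side")
crop(s,200,180,310,290,6,"sa3")
E
```

```text
t 9.4 p [ 0.4601 -0.1463  0.1325] jawyaw -167.82 tilt 0.43 F [ 0.5  0.4 -0.7] w 0.0255 q6 0.11
total units [ 0.014 -4.969  5.994] [-0.954 -0.024 -0.105]
```

View pics/sa3.png

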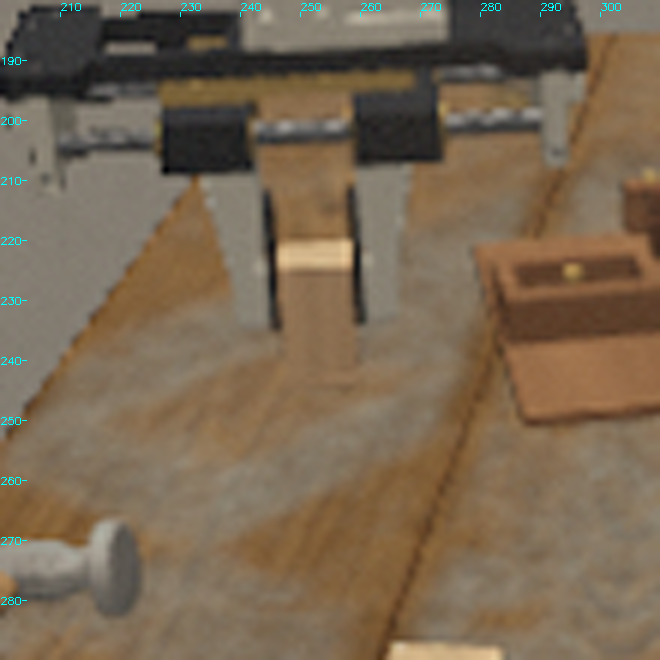

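Emit:
carry_out --pt "0 -0.4 0.5 0 0 0" --pt "0 -0.6 0.75 -0.2 0 0" --pt "0 -0.7 0.8 -0.2 0 0" --pt "0 -0.7 0.8 -0.2 0 0" --pt "0 -0.7 0.8 -0.2 0 0"

```text
t: 10.0
eef_pos: [0.548, 0.0259, 0.131]
ee_rot: [1.958, 1.566, -2.492]
force: [1.7, -1.6, -0.2]
width: 0.0254
```

```bash
python3 plan.py .6038 .1300 .10 16
```

```text
t 10.0 p [0.548  0.0259 0.131 ] jawyaw -164.97 tilt 0.28 F [ 1.7 -1.6 -0.2] w 0.0254 q6 -0.14
total units [ 0.762 -2.026  2.154] [-0.242 -0.026 -0.064]
```

Emit:
carry_out --pt "0 -0.7 0.75 -0.1 0 0" --pt "0 -0.7 0.75 -0.1 0 0" --pt "0.2 -0.35 0.35 0 0 0" --pt "0.3 -0.1 0.1 0 0 0"

```text
t: 10.4
eef_pos: [0.6008, 0.1288, 0.1063]
ee_rot: [1.839, 1.564, -2.593]
force: [-1.1, -0.6, -1.3]
width: 0.0258
```

```bash
python3 plan.py .6038 .1300 .09 16
python3 - <<'E'
from h import *
t=cams.grab_frame("top");s=cams.grab_frame("side")
crop(s,260,170,370,260,7,"sa4");crop(t,200,215,320,315,6,"ta4")
E
```

```text
t 10.4 p [0.6008 0.1288 0.1063] jawyaw -163.9 tilt 0.37 F [-1.1 -0.6 -1.3] w 0.0258 q6 -0.25
total units [ 0.407 -0.084  0.007] [ 0.025 -0.024 -0.088]
```

View pics/sa4.png

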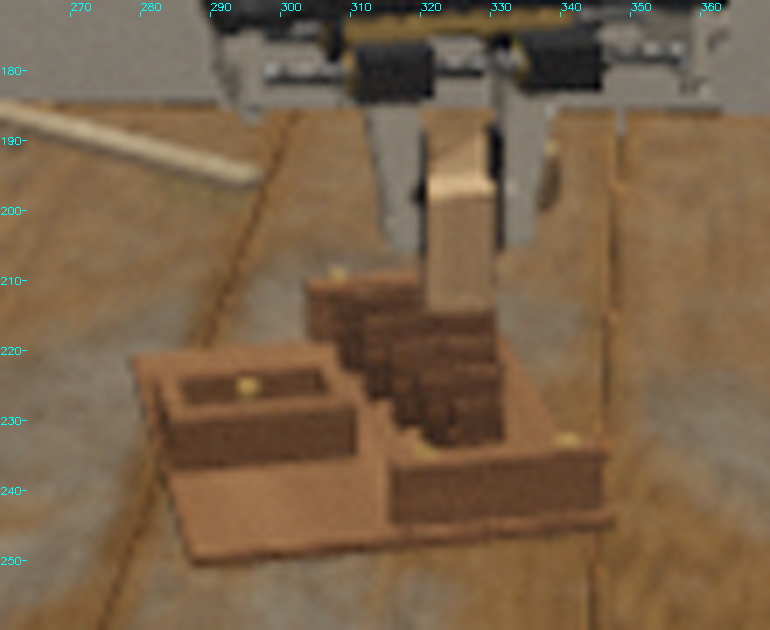

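View pics/ta4.png

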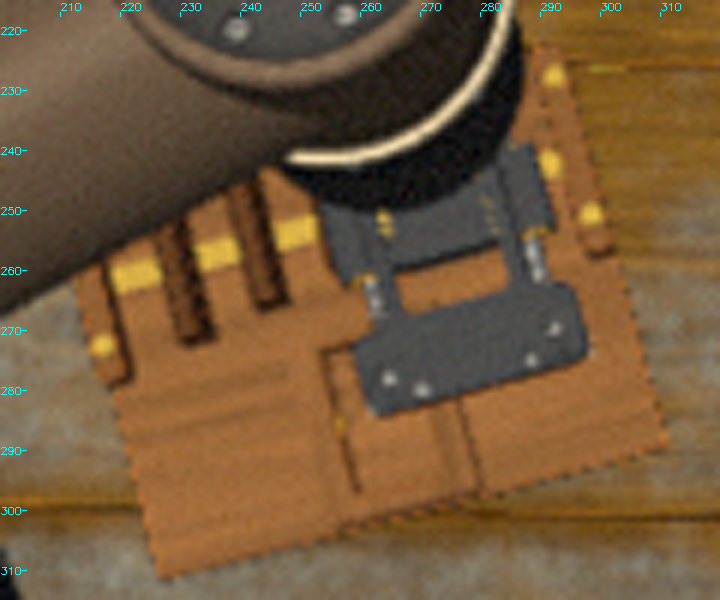

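Emit:
carry_out --pt "0.3 -0.08 0.01 0 0 0" --pt "0.4 -0.01 0 0 0 -0.08" --pt "0.3 0 0 0 0 0"

```text
t: 10.8
eef_pos: [0.6009, 0.125, 0.063]
ee_rot: [2.008, 1.566, -2.427]
force: [-0.1, 0.0, 0.9]
width: 0.026
```

```bash
python3 plan.py .6038 .1300 .034 16
```

```text
t 10.8 p [0.6009 0.125  0.063 ] jawyaw -164.12 tilt 0.29 F [-0.1  0.   0.9] w 0.026 q6 -0.25
total units [ 0.725 -0.107  0.101] [-0.03  -0.03  -0.065]
```

Emit:
carry_out --pt "0 -0.11 0.12 0 0 -0.06" --pt "0.02 0 0 0 0 0"

```text
t: 11.0
eef_pos: [0.6027, 0.129, 0.0603]
ee_rot: [2.242, 1.566, -2.195]
force: [-0.7, -0.0, 0.5]
width: 0.0255
```

```bash
python3 plan.py .6038 .1300 .034 16
```

```text
t 11.0 p [0.6027 0.129  0.0603] jawyaw -164.25 tilt 0.26 F [-0.7 -0.   0.5] w 0.0255 q6 -0.26
total units [ 0.657 -0.037  0.019] [-0.062 -0.04  -0.05 ]
```

Emit:
carry_out --pt "0.25 -0.04 0.03 0 0 0" --pt "0.2 -0.01 0.01 0 0 0" --pt "0.13 -0.01 0.01 0 0 0"

```text
t: 11.3
eef_pos: [0.6056, 0.1316, 0.0374]
ee_rot: [3.009, 1.568, -1.429]
force: [-0.2, -0.3, 0.2]
width: 0.0255
```

```bash
python3 plan.py .6038 .1300 .034 16
python3 - <<'E'
from h import *
s=cams.grab_frame("side")
crop(s,260,170,370,260,7,"sa5")
E
```

```text
t 11.3 p [0.6056 0.1316 0.0374] jawyaw -164.26 tilt 0.14 F [-0.2 -0.3  0.2] w 0.0255 q6 -0.26
total units [ 0.085  0.056 -0.027] [-0.066 -0.033 -0.005]
```

View pics/sa5.png

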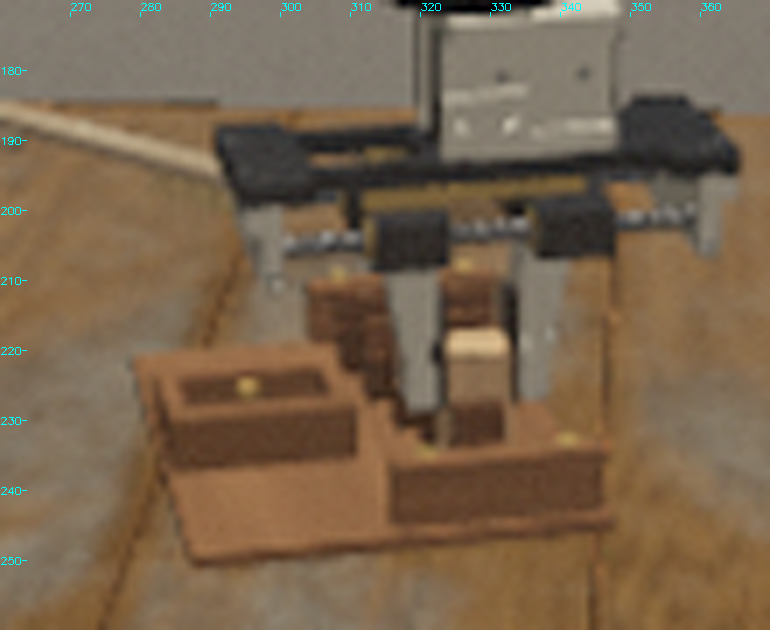

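Emit:
carry_out --pt "0.1 0.05 -0.02 0 0 0" --pt "0.06 0 0 0 0 0"

```text
t: 11.55
eef_pos: [0.6046, 0.1306, 0.0329]
ee_rot: [-2.931, 1.567, -1.084]
force: [-15.5, -0.4, 39.3]
width: 0.0255
```

```bash
python3 plan.py .6038 .1300 .034 16
```

```text
t 11.55 p [0.6046 0.1306 0.0329] jawyaw -164.16 tilt 0.19 F [-15.5  -0.4  39.3] w 0.0255 q6 -0.26
total units [-0.027  0.023 -0.009] [-0.041 -0.046  0.01 ]
```

Emit:
carry_out --pt "-0.02 0 0 0 0 0" --pt "0.01 0 0 0 0 0" --pt "0.01 0 0 0 0 0" --hand 0.55

```text
t: 11.85
eef_pos: [0.605, 0.1311, 0.0344]
ee_rot: [-2.257, 1.567, -0.409]
force: [-0.5, -0.6, 0.6]
width: 0.0384
```

Emit:
carry_out --pt "-0.5 0 0 0 0 0" --pt "-0.8 0 0 0 0 0" --pt "-0.8 0 0 0 0 0" --pt "-0.5 0.5 -0.6 0 0 0" --pt "0 0.6 -0.8 0 0 0"

```text
t: 12.35
eef_pos: [0.5778, 0.0666, 0.1388]
ee_rot: [2.942, 1.566, -1.49]
force: [0.2, -1.0, -0.7]
width: 0.0394
```

Emit:
carry_out --pt "0 0.6 -0.9 0.5 0 0" --pt "0 0.6 -0.9 0.5 0 0" --pt "0 0.6 -0.9 0.5 0 0" --pt "0 0.6 -0.9 0.5 0 0"

```text
t: 12.75
eef_pos: [0.515, -0.0994, 0.1397]
ee_rot: [-2.582, 1.566, -0.871]
force: [0.9, -0.2, -0.3]
width: 0.0397
```

```bash
python3 plan.py .5185 -.2370 .1 -1.3
python3 - <<'E'
from h import *
t=cams.grab_frame("top");s=cams.grab_frame("side")
crop(s,270,200,360,260,8,"s6");crop(t,200,215,320,315,6,"t6")
np.save("t6.npy",t,allow_pickle=True)
E
```

```text
t 12.75 p [ 0.515  -0.0994  0.1397] jawyaw -171.96 tilt 0.26 F [ 0.9 -0.2 -0.3] w 0.0397 q6 -0.05
total units [ 1.004  0.397 -3.416] [ 2.335 -0.053  0.039]
```

View pics/t6.png

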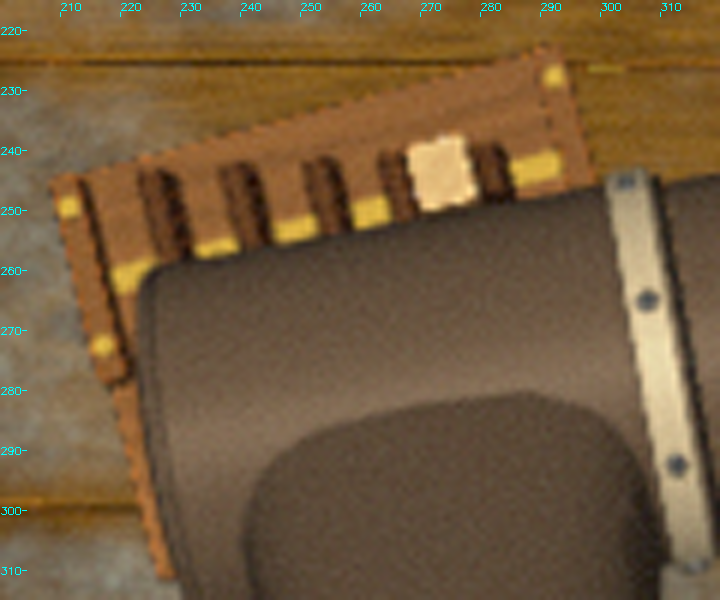

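View pics/s6.png

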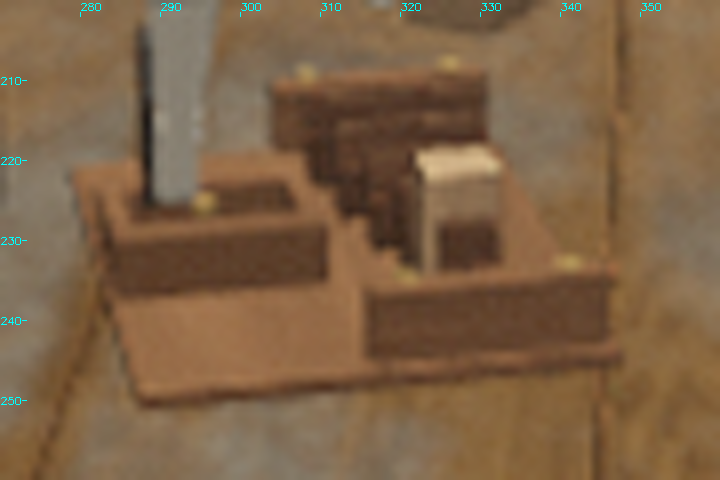

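Emit:
carry_out --pt "0 0.1 -0.8 0.6 0 0" --pt "0 0.1 -0.9 0.6 0 0" --pt "0.1 0.1 -0.9 0.6 0 0" --pt "0.2 0.1 -0.5 0.5 0 0" --pt "0.2 0 -0.15 0 0 0" --hand 0.3

```text
t: 13.35
eef_pos: [0.5078, -0.2365, 0.1198]
ee_rot: [-2.159, 1.565, -0.617]
force: [-0.1, 0.1, -0.1]
width: 0.061
```

```bash
python3 plan.py .5185 -.2370 .026 -1.3;  python3 - <<'E'
from h import *
s=cams.grab_frame("side")
crop(s,200,210,340,350,5,"s7")
E
```

```text
t 13.35 p [ 0.5078 -0.2365  0.1198] jawyaw 178.32 tilt 0.35 F [-0.1  0.1 -0.1] w 0.061 q6 0.05
total units [ 2.347 -0.257  0.003] [-0.094 -0.049  0.073]
```

View pics/s7.png

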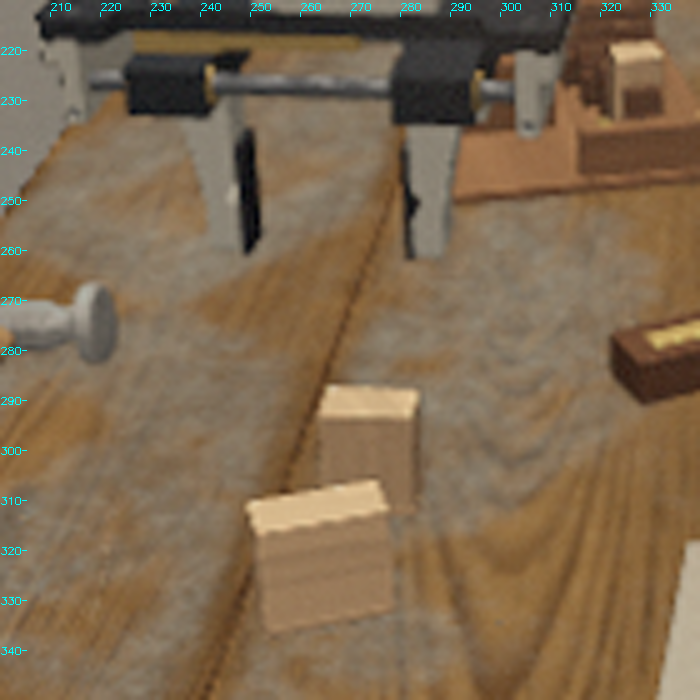

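Emit:
carry_out --pt "0.3 -0.25 0 0 0 0.07" --pt "0.6 -0.01 0 0 0 0" --pt "0.6 0 0 0 0 0" --pt "0.4 0 0 0 0 0" --pt "0.15 0 0 0 0 0"

```text
t: 13.9
eef_pos: [0.5202, -0.2336, 0.0338]
ee_rot: [-3.104, 1.568, -1.556]
force: [0.6, 0.3, -0.6]
width: 0.0611
```

```bash
python3 plan.py .5185 -.2370 .026 -1.3;  python3 - <<'E'
from h import *
s=cams.grab_frame("side")
crop(s,200,230,340,350,5,"s8")
E
```

```text
t 13.9 p [ 0.5202 -0.2336  0.0338] jawyaw 178.71 tilt 0.18 F [ 0.6  0.3 -0.6] w 0.0611 q6 0.05
total units [ 0.196  0.041 -0.086] [ 0.003 -0.044  0.002]
```

View pics/s8.png

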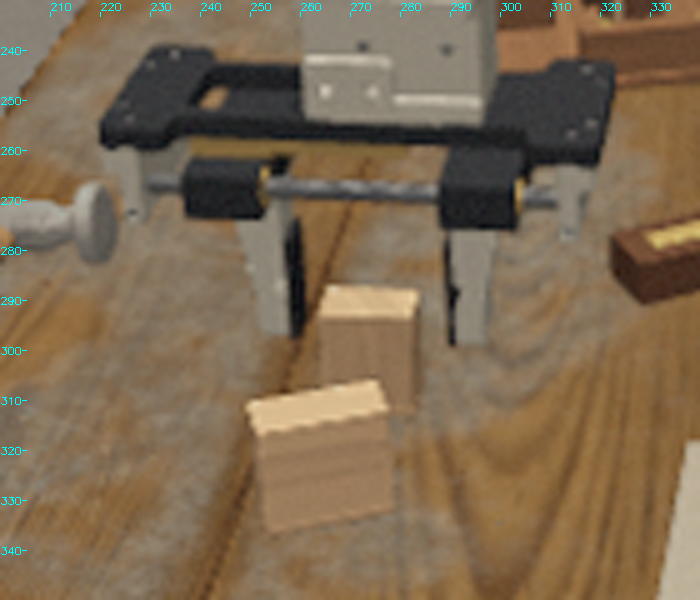

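Emit:
carry_out --pt "0.17 0.05 -0.1 0 0 0" --pt "0.04 0.01 0 0 0 0" --hand 0.45

```text
t: 14.15
eef_pos: [0.5185, -0.2369, 0.0255]
ee_rot: [-2.976, 1.567, -1.425]
force: [0.7, -0.3, 0.1]
width: 0.0511
```

```bash
python3 plan.py .5185 -.2370 .026 -1.3
```

```text
t 14.15 p [ 0.5185 -0.2369  0.0255] jawyaw 178.85 tilt 0.19 F [ 0.7 -0.3  0.1] w 0.0511 q6 0.06
total units [-0.014 -0.001 -0.003] [ 0.037 -0.047  0.008]
```

Emit:
carry_out --pt "0 0 0 0 0 0" --pt "0.01 0.01 0 0 0 0" --pt "0.01 0.01 0 0 0 0" --pt "0.01 0.0 0 0 0 0" --hand 1

```text
t: 14.55
eef_pos: [0.5186, -0.2371, 0.0261]
ee_rot: [-2.35, 1.566, -0.799]
force: [0.6, 0.2, 0.2]
width: 0.0377
```

Emit:
carry_out --pt "-0.5 0 0 0 0 0" --pt "-0.8 0 0 0 0 0" --pt "-0.8 0 0 0 0 0" --pt "-0.6 0 0.3 0 0 0"

```text
t: 14.95
eef_pos: [0.5154, -0.2249, 0.1337]
ee_rot: [2.036, 1.565, -2.699]
force: [0.4, -0.4, -2.0]
width: 0.0378
```

```bash
python3 - <<'E'
from fit import *
p=[.5906,.1761,np.radians(16)]
print(w(p,[(0,-16,0),(0,16,0),(-80,0,0)]))
s=cams.grab_frame("side")
crop(s,200,200,340,310,5,"s9")
E
python3 plan.py .595 .1607 .13 16
```

```text
[[0.5950102  0.16071981 0.        ]
 [0.5861898  0.19148019 0.        ]
 [0.51369906 0.15404901 0.        ]]
t 15.0 p [ 0.5174 -0.2239  0.1377] jawyaw 178.79 tilt 0.19 F [1.  1.3 3.1] w 0.0377 q6 0.04
total units [ 0.16  -1.736  9.655] [-4.304e+00 -4.900e-02  1.000e-03]
```

View pics/s9.png

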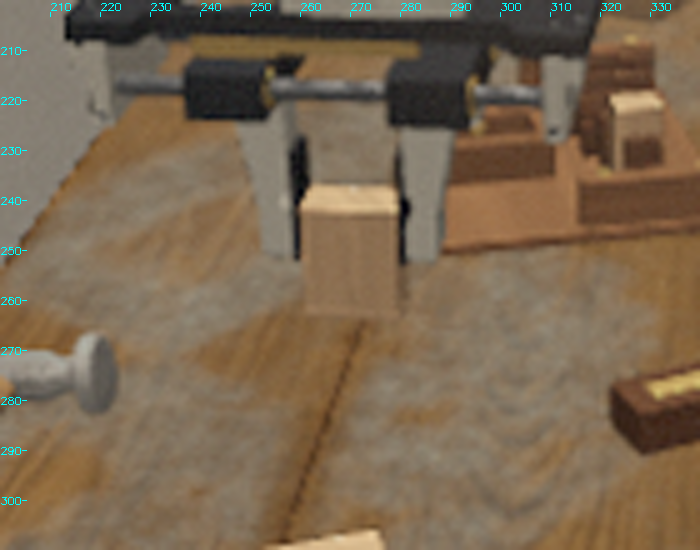

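Emit:
carry_out --pt "0 -0.1 0.6 -0.5 0 0" --pt "0 -0.1 0.9 -0.5 0 0" --pt "0 -0.1 1 -0.5 0 0" --pt "0 -0.2 1 -0.5 0 0" --pt "0 -0.2 1 -0.5 0 0"

```text
t: 15.5
eef_pos: [0.5364, -0.0406, 0.1403]
ee_rot: [-2.104, 1.563, -0.381]
force: [0.5, 0.2, -0.6]
width: 0.0381
```

Emit:
carry_out --pt "0 -0.4 1 -0.5 0 0" --pt "0 -0.5 1 -0.5 0 0" --pt "0 -0.5 0.8 -0.3 0 0" --pt "0 -0.4 0.5 -0.2 0 0"

```text
t: 15.9
eef_pos: [0.5809, 0.1113, 0.1412]
ee_rot: [-1.982, 1.561, -0.148]
force: [-0.3, 0.1, -0.7]
width: 0.038
```

```bash
python3 plan.py .5946 .1622 .09 16
```

```text
t 15.9 p [0.5809 0.1113 0.1412] jawyaw -164.88 tilt 0.57 F [-0.3  0.1 -0.7] w 0.038 q6 -0.26
total units [ 1.282 -0.651  1.143] [-0.221 -0.058  0.129]
```

Emit:
carry_out --pt "0.2 -0.3 0.6 -0.2 0 0.1" --pt "0.3 -0.25 0.4 0 0 0" --pt "0.3 -0.1 0.1 0 0 0" --pt "0.1 0 0 0 0 0"

```text
t: 16.3
eef_pos: [0.5958, 0.1663, 0.103]
ee_rot: [-2.335, 1.566, -0.483]
force: [-0.9, -1.2, -1.3]
width: 0.0374
```

```bash
python3 plan.py .5946 .1622 .07 16
```

```text
t 16.3 p [0.5958 0.1663 0.103 ] jawyaw -163.85 tilt 0.3 F [-0.9 -1.2 -1.3] w 0.0374 q6 -0.31
total units [ 0.826  0.06  -0.087] [ 0.036 -0.051  0.053]
```

Emit:
carry_out --pt "0.15 0.07 -0.09 0 0 0.05" --pt "0.3 0 0 0 0 0" --pt "0.2 0 0 0 0 0"

```text
t: 16.6
eef_pos: [0.5933, 0.159, 0.0751]
ee_rot: [2.934, 1.567, -1.499]
force: [-0.6, -0.2, -0.0]
width: 0.0375
```

```bash
python3 plan.py .5946 .1622 .034 16;python3 - <<'E'
from h import *
s=cams.grab_frame("side")
crop(s,260,170,370,260,7,"s10")
E
```

```text
t 16.6 p [0.5933 0.159  0.0751] jawyaw -164.0 tilt 0.22 F [-0.6 -0.2 -0. ] w 0.0375 q6 -0.31
total units [ 1.028 -0.054  0.071] [ 0.001 -0.054 -0.011]
```

View pics/s10.png

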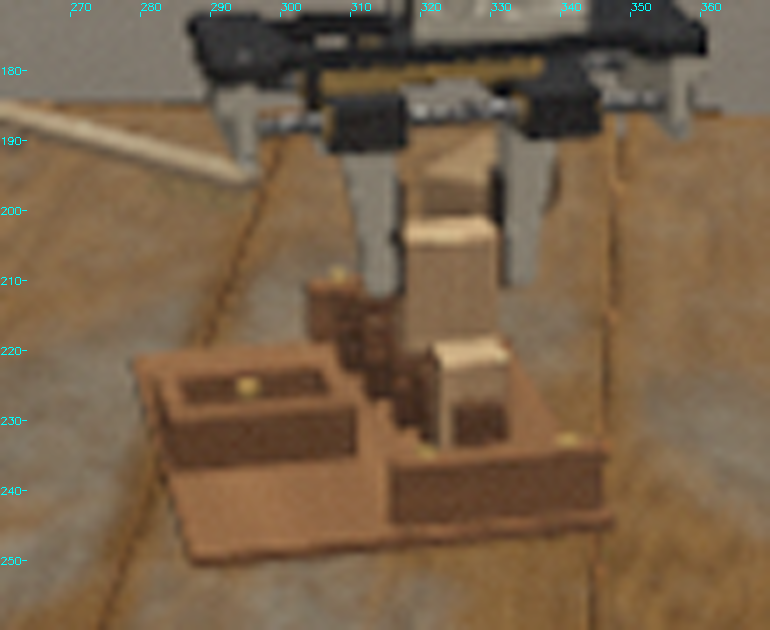

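Emit:
carry_out --pt "0.05 -0.06 0.08 0 0 0" --pt "0.2 0 0 0 0 0"

```text
t: 16.85
eef_pos: [0.5949, 0.162, 0.0642]
ee_rot: [2.921, 1.567, -1.514]
force: [-0.6, 1.2, 1.0]
width: 0.0379
```

```bash
python3 plan.py .5946 .1622 .034 16
```

```text
t 16.85 p [0.5949 0.162  0.0642] jawyaw -164.08 tilt 0.23 F [-0.6  1.2  1. ] w 0.0379 q6 -0.31
total units [0.756 0.004 0.01 ] [-0.019 -0.056 -0.013]
```

Emit:
carry_out --pt "0.25 0 0.01 0 0 0" --pt "0.25 0 0 0 0 0" --pt "0.12 0 0 0 0 0"

```text
t: 17.15
eef_pos: [0.5952, 0.1628, 0.0377]
ee_rot: [-2.928, 1.567, -1.079]
force: [-0.8, 0.7, 0.9]
width: 0.0378
```

```bash
python3 plan.py .5946 .1622 .034 16
```

```text
t 17.15 p [0.5952 0.1628 0.0377] jawyaw -164.07 tilt 0.19 F [-0.8  0.7  0.9] w 0.0378 q6 -0.31
total units [ 0.093  0.019 -0.01 ] [-0.018 -0.046  0.01 ]
```

Emit:
carry_out --pt "0.08 0.01 0 0 0 0" --pt "0.04 0 0 0 0 0"

```text
t: 17.35
eef_pos: [0.5948, 0.1626, 0.0339]
ee_rot: [-3.118, 1.566, -1.268]
force: [-13.1, 0.0, 34.2]
width: 0.0383
```

```bash
python3 plan.py .5946 .1622 .034 16;python3 - <<'E'
from h import *
s=cams.grab_frame("side")
crop(s,260,170,370,260,7,"s11")
E
```

```text
t 17.35 p [0.5948 0.1626 0.0339] jawyaw -164.0 tilt 0.25 F [-13.1   0.   34.2] w 0.0383 q6 -0.31
total units [-0.003  0.008 -0.009] [ 0.001 -0.062  0.001]
```

View pics/s11.png

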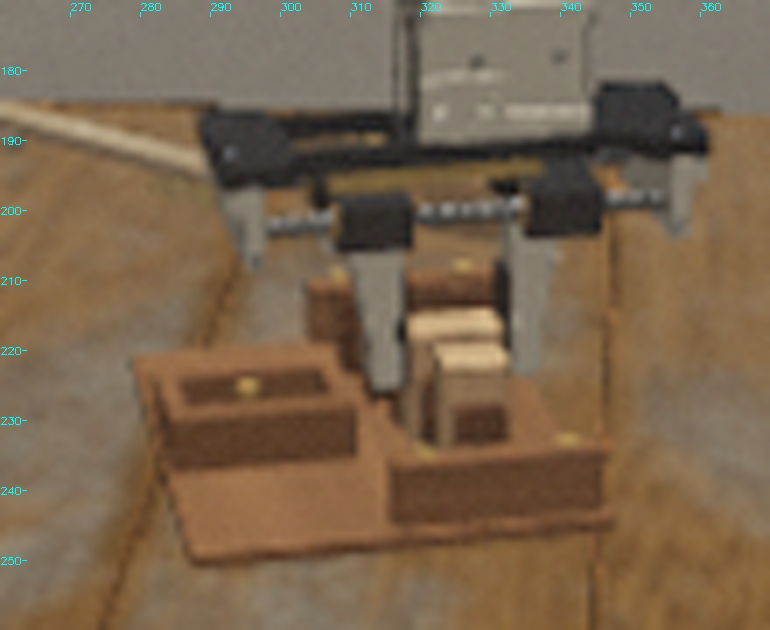

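Emit:
carry_out --pt "-0.02 0 0 0 0 0" --pt "0.01 0 0 0 0 0" --pt "0.01 0 0 0 0 0" --hand 0.42

```text
t: 17.7
eef_pos: [0.5951, 0.1629, 0.0348]
ee_rot: [-2.751, 1.566, -0.9]
force: [0.6, -0.4, -0.7]
width: 0.0498
```

Emit:
carry_out --pt "-0.5 0 0 0 0 0" --pt "-0.8 0 0 0 0 0" --pt "-0.8 0 0 0 0 0" --pt "-0.5 0.4 -0.6 0 0 0" --pt "0 0.4 -0.9 0 0 0"

```text
t: 18.2
eef_pos: [0.5806, 0.0978, 0.1396]
ee_rot: [2.739, 1.564, -1.69]
force: [2.0, 0.0, -0.6]
width: 0.0512
```

Emit:
carry_out --pt "0 0.3 -1 0 0 0" --pt "0 0.3 -1 0 0 0" --pt "0 0.3 -1 0 0 0" --pt "0 0.3 -1 0 0 0" --pt "0 0.3 -1 0 0 0"

```text
t: 18.7
eef_pos: [0.5784, -0.1171, 0.1417]
ee_rot: [-3.136, 1.565, -1.276]
force: [0.7, -0.0, 1.1]
width: 0.0506
```

```bash
python3 plan.py .5128 -.3144 .1 21.8
python3 - <<'E'
from h import *
t=cams.grab_frame("top");s=cams.grab_frame("side")
crop(s,270,200,360,260,8,"s12");crop(t,200,215,320,315,6,"t12");crop(t,380,200,490,320,5,"t12b")
E
```

```text
t 18.7 p [ 0.5784 -0.1171  0.1417] jawyaw -163.48 tilt 0.36 F [ 0.7 -0.   1.1] w 0.0506 q6 0.15
total units [ 1.07   2.976 -4.257] [-1.32  -0.089 -0.004]
```

View pics/t12.png

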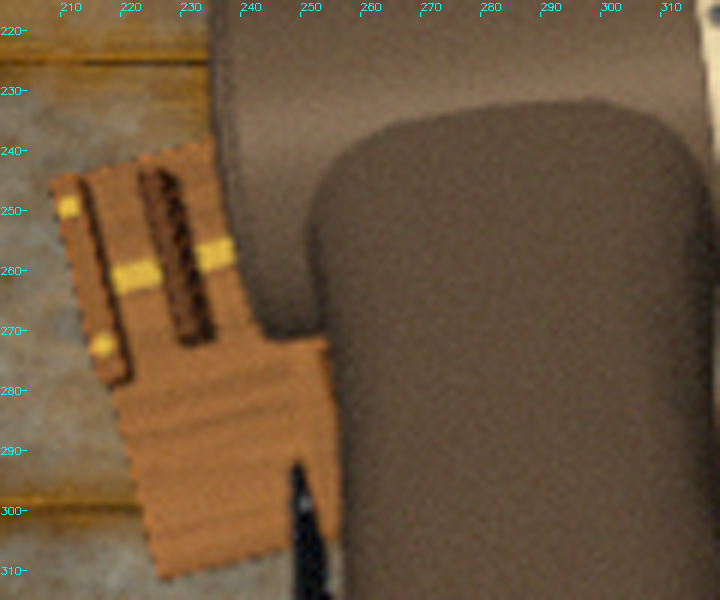

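View pics/s12.png

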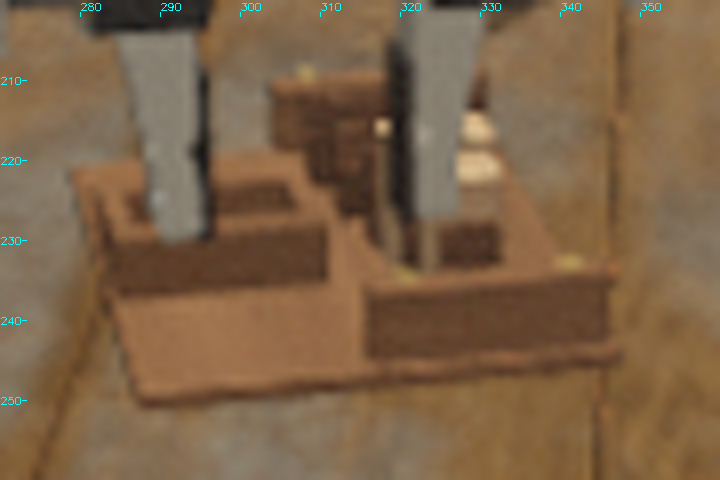

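View pics/t12b.png

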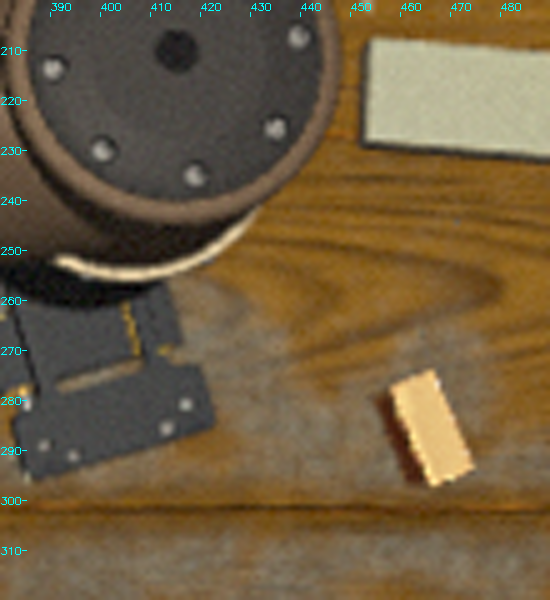

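Emit:
carry_out --pt "0 0.5 -0.8 -0.2 0 0" --pt "0 0.7 -1 -0.2 0 0" --pt "0 0.7 -1 -0.3 0 0" --pt "0.2 0.5 -0.8 -0.3 0 0" --pt "0.2 0.2 -0.3 -0.2 0 0" --hand 0.2

```text
t: 19.3
eef_pos: [0.5264, -0.305, 0.1256]
ee_rot: [3.087, 1.563, -1.252]
force: [0.7, 0.9, -0.3]
width: 0.0697
```

```bash
python3 plan.py .5128 -.3144 .026 21.8
```

```text
t 19.3 p [ 0.5264 -0.305   0.1256] jawyaw -158.62 tilt 0.42 F [ 0.7  0.9 -0.3] w 0.0697 q6 0.57
total units [ 2.492  0.401 -0.077] [-0.105 -0.105 -0.006]
```

Emit:
carry_out --pt "0.3 0.4 -0.08 -0.1 -0.1 0" --pt "0.6 0 0 0 0 0" --pt "0.6 0 0 0 0 0" --pt "0.3 0 0 0 0 0"

```text
t: 19.7
eef_pos: [0.5117, -0.3173, 0.0511]
ee_rot: [-2.6, 1.569, -0.653]
force: [-0.9, 0.6, 0.0]
width: 0.0702
```

```bash
python3 plan.py .5128 -.3144 .026 21.8;  python3 - <<'E'
from h import *
s=cams.grab_frame("side")
crop(s,200,250,340,370,5,"s13")
E
```

```text
t 19.7 p [ 0.5117 -0.3173  0.0511] jawyaw -158.45 tilt 0.09 F [-0.9  0.6  0. ] w 0.0702 q6 0.61
total units [ 0.628 -0.053  0.059] [-0.063 -0.018  0.011]
```

View pics/s13.png

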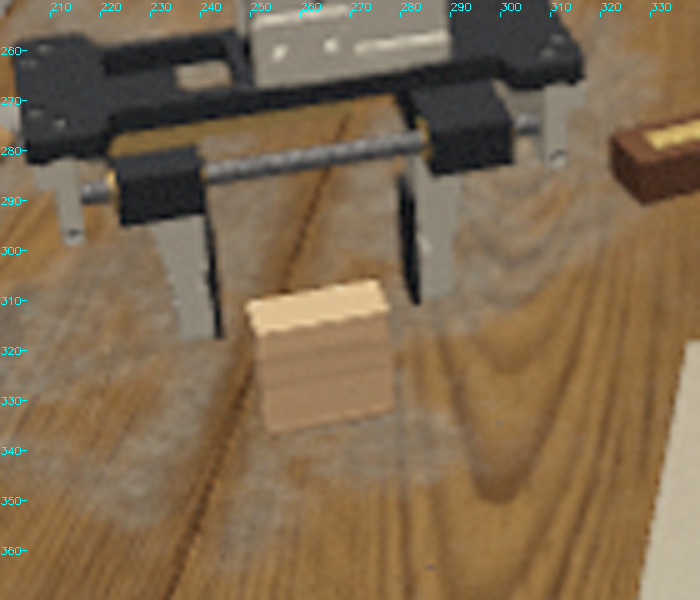

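Emit:
carry_out --pt "0.3 -0.05 0.06 0 0 0" --pt "0.25 0 0 0 0 0" --pt "0.06 0 0 0 0 0"

```text
t: 20.05
eef_pos: [0.5134, -0.3134, 0.0245]
ee_rot: [3.073, 1.57, -1.262]
force: [-0.5, 0.8, 0.1]
width: 0.0704
```

```bash
python3 plan.py .5128 -.3144 .026 21.8
```

```text
t 20.05 p [ 0.5134 -0.3134  0.0245] jawyaw -158.37 tilt 0.05 F [-0.5  0.8  0.1] w 0.0704 q6 0.6
total units [-0.037  0.025 -0.018] [-0.042 -0.013 -0.001]
```

Emit:
carry_out --pt "-0.03 0.02 -0.02 -0.04 0 0" --pt "0.01 0 0 0 0 0" --pt "0.01 0 0 0 0 0" --pt "0.01 0 0 0 0 0" --hand 1

```text
t: 20.45
eef_pos: [0.5141, -0.3144, 0.0259]
ee_rot: [-2.579, 1.568, -0.626]
force: [0.8, 0.4, -1.1]
width: 0.05
```

```bash
python3 plan.py .5128 -.3144 .026 21.8
```

```text
t 20.45 p [ 0.5141 -0.3144  0.0259] jawyaw -158.13 tilt 0.16 F [ 0.8  0.4 -1.1] w 0.05 q6 0.6
total units [-0.002  0.031  0.013] [ 0.017 -0.033  0.021]
```

Emit:
carry_out --pt "-0.5 0 0 0 0 0" --pt "-0.8 0 0 0 0 0" --pt "-0.8 0 0 0 0 0" --pt "-0.7 0 0.2 0 0 0"

```text
t: 20.85
eef_pos: [0.5079, -0.3063, 0.137]
ee_rot: [0.985, 1.564, 2.936]
force: [0.5, 0.5, -1.2]
width: 0.0496
```

Emit:
carry_out --pt "0 -0.4 0.6 0 0 0" --pt "0 -0.5 1 0.1 0 0" --pt "0 -0.5 1 0.1 0 0" --pt "0 -0.5 1 0.1 0 0" --pt "0 -0.5 1 0.1 0 0"

```text
t: 21.35
eef_pos: [0.5338, -0.0988, 0.1442]
ee_rot: [-2.057, 1.565, -0.144]
force: [1.8, 0.4, -1.3]
width: 0.0498
```

```bash
python3 plan.py .5855 .1939 .13 16;python3 - <<'E'
from h import *
s=cams.grab_frame("side")
crop(s,240,150,380,280,5,"s14")
E
```

```text
t 21.35 p [ 0.5338 -0.0988  0.1442] jawyaw -160.37 tilt 0.36 F [ 1.8  0.4 -1.3] w 0.0498 q6 0.16
total units [ 0.357 -3.673  6.459] [ 0.906 -0.04   0.081]
```

View pics/s14.png

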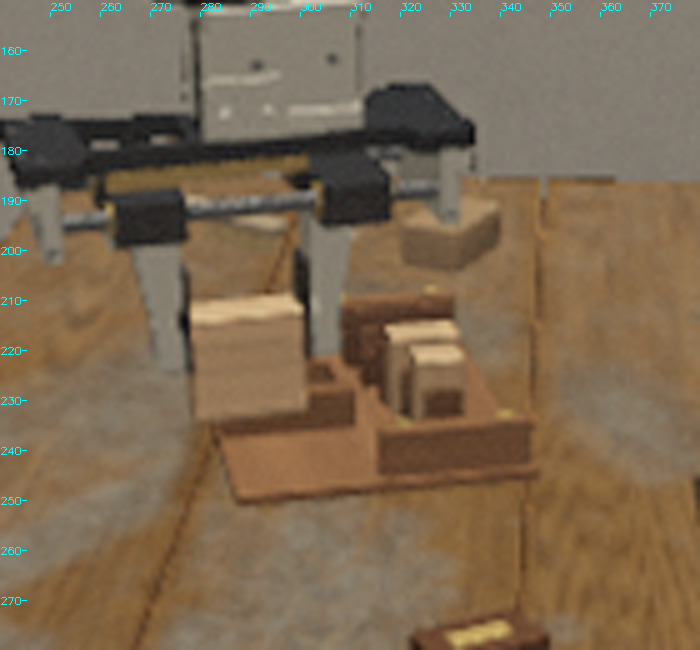

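Emit:
carry_out --pt "0 -0.5 0.9 0.2 0 0" --pt "0 -0.55 1 0.2 0 0" --pt "0 -0.55 1 0.2 0 0" --pt "0 -0.55 1 0.2 0 0" --pt "0 -0.55 1 0.1 0 0"

```text
t: 21.9
eef_pos: [0.5765, 0.1325, 0.1474]
ee_rot: [-1.671, 1.56, 0.177]
force: [1.5, -0.7, -1.7]
width: 0.0496
```

```bash
python3 plan.py .5855 .1939 .11 16
```

```text
t 21.9 p [0.5765 0.1325 0.1474] jawyaw -164.13 tilt 0.64 F [ 1.5 -0.7 -1.7] w 0.0496 q6 -0.28
total units [ 0.94  -0.627  1.415] [-0.031 -0.016  0.158]
```

Emit:
carry_out --pt "0.2 -0.35 0.7 0 0 0.15" --pt "0.3 -0.2 0.4 0 0 0" --pt "0.3 0 0.1 0 0 0" --pt "0.2 0 0 0 0 0"

```text
t: 22.3
eef_pos: [0.586, 0.1926, 0.107]
ee_rot: [-1.528, 1.566, 0.326]
force: [-0.7, -0.8, -0.8]
width: 0.0494
```

```bash
python3 plan.py .5855 .1939 .075 16
```

```text
t 22.3 p [0.586  0.1926 0.107 ] jawyaw -163.81 tilt 0.27 F [-0.7 -0.8 -0.8] w 0.0494 q6 -0.35
total units [0.8   0.008 0.035] [0.046 0.003 0.067]
```

Emit:
carry_out --pt "0.2 0 0.03 0 0 0.06" --pt "0.3 0 0 0 0 0" --pt "0.2 0 0 0 0 0" --pt "0 0 0 0 0 0"

```text
t: 22.7
eef_pos: [0.5841, 0.1893, 0.0751]
ee_rot: [1.782, 1.567, -2.652]
force: [0.4, -0.5, -1.3]
width: 0.0493
```

```bash
python3 plan.py .5855 .1939 .034 16;python3 - <<'E'
from h import *
s=cams.grab_frame("side")
crop(s,260,170,370,260,7,"s15")
E
```

```text
t 22.7 p [0.5841 0.1893 0.0751] jawyaw -164.04 tilt 0.2 F [ 0.4 -0.5 -1.3] w 0.0493 q6 -0.35
total units [ 1.027 -0.068  0.102] [-0.01  -0.01  -0.049]
```

View pics/s15.png

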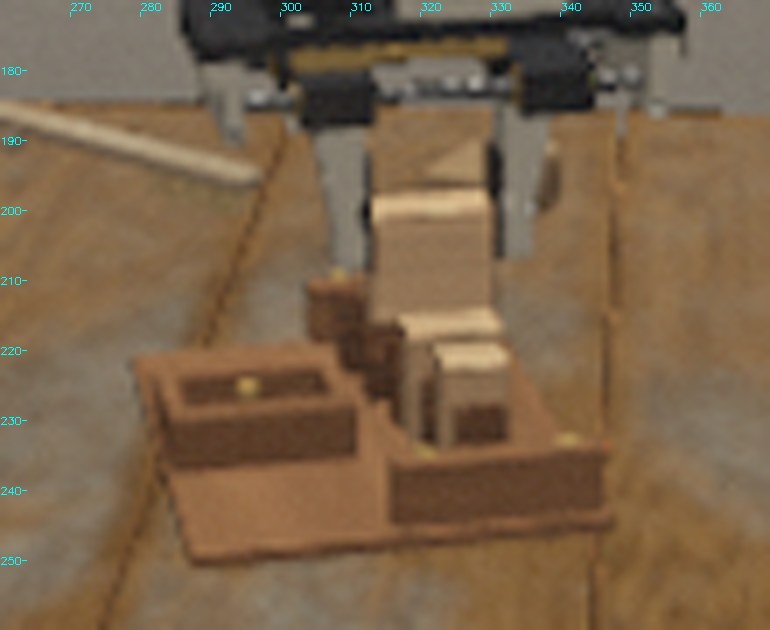

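Emit:
carry_out --pt "0.02 -0.07 0.12 0 0 -0.05" --pt "0.15 0 0.01 0 0 0"

```text
t: 22.95
eef_pos: [0.587, 0.1955, 0.0702]
ee_rot: [-1.594, 1.567, 0.254]
force: [0.3, 0.3, -0.4]
width: 0.05
```

```bash
python3 plan.py .5855 .1939 .034 16
```

```text
t 22.95 p [0.587  0.1955 0.0702] jawyaw -164.07 tilt 0.22 F [ 0.3  0.3 -0.4] w 0.05 q6 -0.36
total units [ 0.905  0.051 -0.028] [-0.019 -0.001  0.055]
```

Emit:
carry_out --pt "0.15 0.04 -0.02 0 0 0.05" --pt "0.2 0 0 0 0 0" --pt "0.2 0 0 0 0 0"

```text
t: 23.25
eef_pos: [0.5883, 0.1958, 0.0504]
ee_rot: [-1.45, 1.564, 0.4]
force: [-0.3, 0.8, 0.2]
width: 0.0498
```

```bash
python3 plan.py .5855 .1939 .034 16
```

```text
t 23.25 p [0.5883 0.1958 0.0504] jawyaw -163.98 tilt 0.4 F [-0.3  0.8  0.2] w 0.0498 q6 -0.36
total units [ 0.409  0.083 -0.027] [0.006 0.012 0.1  ]
```

Emit:
carry_out --pt "0.12 0.08 0 0 0 0.1" --pt "0.12 0.02 0 0 0 0.05" --pt "0.06 0.01 0 0 0 0"

```text
t: 23.55
eef_pos: [0.5833, 0.1945, 0.036]
ee_rot: [1.458, 1.565, -2.975]
force: [0.4, 0.8, -0.4]
width: 0.0501
```

```bash
python3 plan.py .5855 .1939 .034 16
```

```text
t 23.55 p [0.5833 0.1945 0.036 ] jawyaw -163.98 tilt 0.32 F [ 0.4  0.8 -0.4] w 0.0501 q6 -0.36
total units [ 0.05  -0.049 -0.029] [ 0.005  0.009 -0.081]
```

Emit:
carry_out --pt "0.03 -0.045 0 0 0 -0.06" --pt "0.05 0 0 0 0 0"

```text
t: 23.75
eef_pos: [0.5847, 0.1948, 0.0337]
ee_rot: [1.67, 1.568, -2.762]
force: [-11.8, -1.8, 33.0]
width: 0.0497
```

```bash
python3 plan.py .5855 .1939 .034 16;python3 - <<'E'
from h import *
s=cams.grab_frame("side")
crop(s,260,170,370,260,7,"s16")
E
```

```text
t 23.75 p [0.5847 0.1948 0.0337] jawyaw -163.94 tilt 0.13 F [-11.8  -1.8  33. ] w 0.0497 q6 -0.36
total units [-0.008 -0.014 -0.028] [ 0.015 -0.003 -0.034]
```

View pics/s16.png

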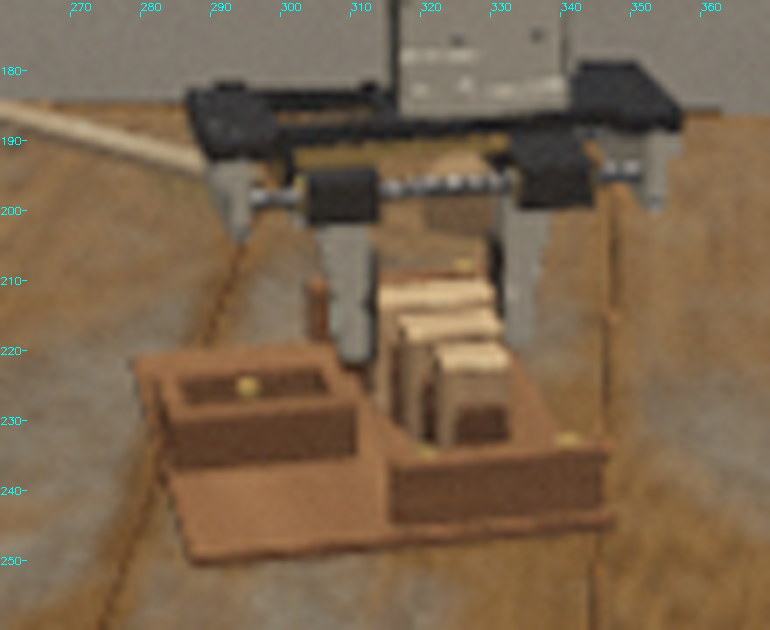

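Emit:
carry_out --pt "-0.04 0 0 0 0 0" --pt "-0.02 0 0 0 0 0" --pt "0 0 0 0 0 0" --hand 0.32

```text
t: 24.1
eef_pos: [0.5852, 0.1952, 0.0372]
ee_rot: [0.598, 1.57, 2.449]
force: [-0.3, -0.3, 0.3]
width: 0.0595
```

Emit:
carry_out --pt "-0.5 0 0 0 0 0" --pt "-0.8 0 0 0 0 0" --pt "-0.8 0 0 0 0 0" --pt "-0.5 0.4 -0.6 0 0 0" --pt "0 0.4 -0.9 0 0 0"

```text
t: 24.6
eef_pos: [0.5713, 0.13, 0.1425]
ee_rot: [2.064, 1.567, -2.364]
force: [1.0, -0.1, -1.5]
width: 0.0599
```

Emit:
carry_out --pt "0 0.8 -0.9 0 0 0" --pt "0 0.8 -0.9 0 0 0" --pt "0 0.8 -0.9 0 0 0" --pt "0 0.8 -0.9 0 0 0" --pt "0 0.6 -1 0 0 0"

```text
t: 25.1
eef_pos: [0.4746, -0.0951, 0.1435]
ee_rot: [-2.941, 1.569, -1.081]
force: [0.8, -0.8, 0.5]
width: 0.0595
```

Emit:
carry_out --pt "0 0.4 -1 0 0 0" --pt "0 0.4 -1 0 0 0" --pt "0 0.4 -1 0 0 0" --pt "0 0 0 0 0 0"

```text
t: 25.5
eef_pos: [0.4591, -0.2327, 0.1443]
ee_rot: [-2.459, 1.568, -0.603]
force: [0.5, 0.7, -0.6]
width: 0.0597
```

```bash
python3 plan.py
python3 - <<'E'
from h import *
t=cams.grab_frame("top");s=cams.grab_frame("side")
cv2.imwrite("pics/t17f.png",t["pixels"][:,:,::-1])
np.save("t17.npy",t,allow_pickle=True);np.save("s17.npy",s,allow_pickle=True)
crop(s,270,200,360,260,8,"s17");crop(t,200,215,320,315,6,"t17");crop(s,320,255,400,315,8,"s17k");crop(t,380,200,440,250,10,"t17k")
E
```

```text
t 25.5 p [ 0.4591 -0.2327  0.1443] jawyaw -163.65 tilt 0.19 F [ 0.5  0.7 -0.6] w 0.0597 q6 0.37
```

View pics/t17f.png

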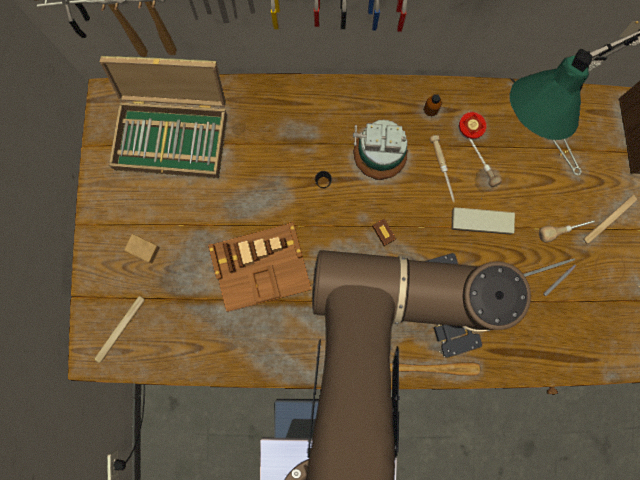

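View pics/t17.png

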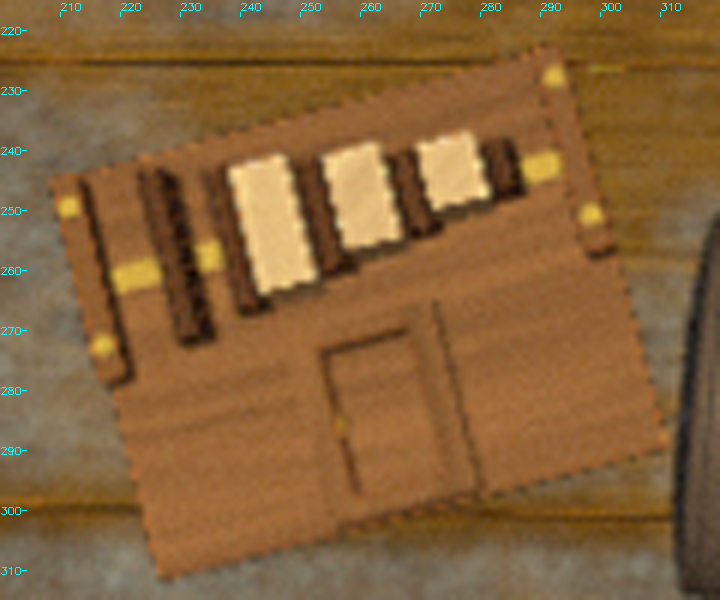

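View pics/s17.png

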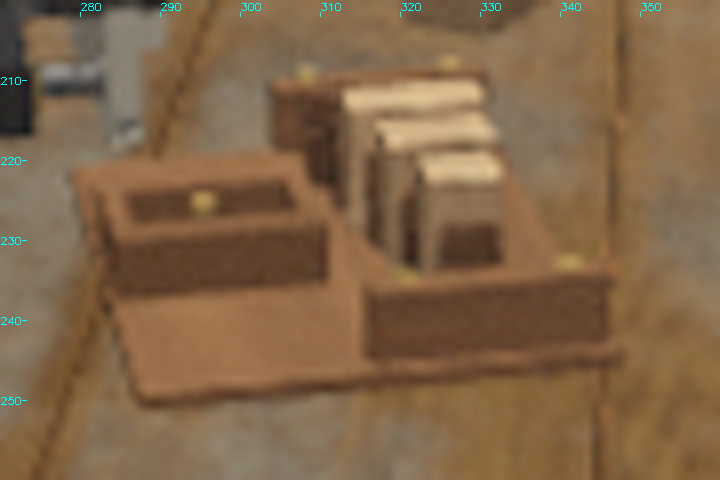

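View pics/s17k.png

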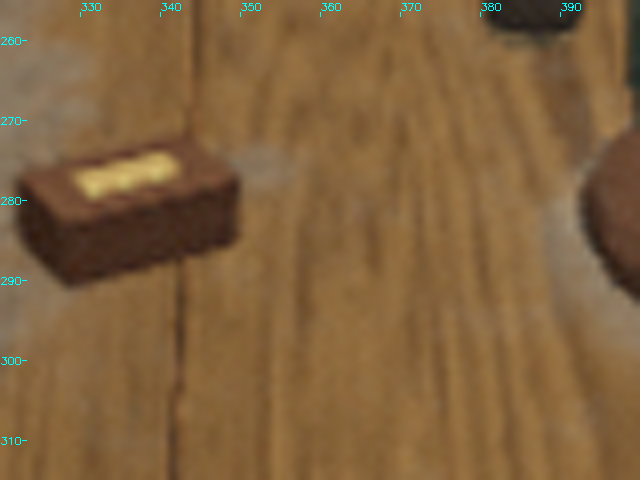

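View pics/t17k.png

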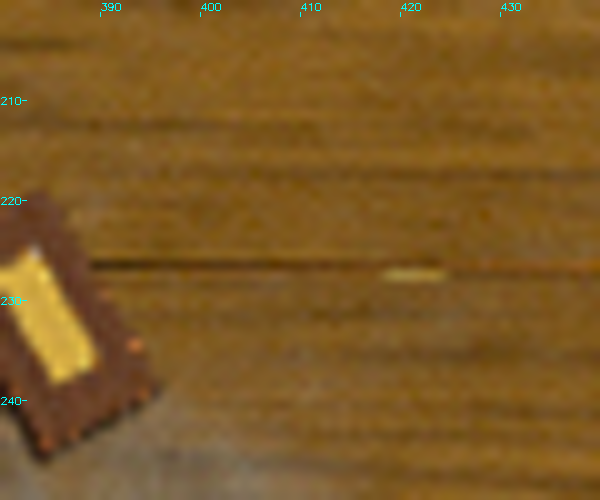

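Run:
```python
from fit import *
t=np.load("t17.npy",allow_pickle=True).item();s=np.load("s17.npy",allow_pickle=True).item()
crop(t,365,210,425,255,10,"t18k")
def T(l,x0,y0,k):return [(x0+a/k-.5,y0+b/k-.5) for a,b in l]
R=np.array([.5906,.1761]);a=np.radians(16)
M=Rz(a)[:2,:2]
for n,l in((3,[(228,167),(285,153),(319,277),(262,295)]),(2,[(320,155),(380,141),(403,237),(347,252)]),(1,[(416,144),(469,131),(493,197),(440,211)])):
    q=np.array([atz(t,u,.058)[:2] for u in T(l,200,215,6)])
    c=q.mean(0);print(n,c.round(4),"rack",((c-R)@M*1000).round(1),cv2.minAreaRect((q*1000).astype(np.float32)))
# brass bar (z 8?) and leaf tops in rack frame
for n,l,z in(("leaf5",[(140,172),(178,172),(215,338),(180,345)],.043),("leaf4top",[(205,165),(245,313)],.043)):
    q=np.array([atz(t,u,z)[:2] for u in T(l,200,215,6)]);print(n,((q-R)@M*1000).round(1))
wire(t,[.5906,.1761,a],rackE(),200,215,320,315,6,"w18")
```

```text
3 [0.5846 0.1944] rack [-0.8 19.2] ((584.6071166992188, 194.303955078125), (51.27555847167969, 22.826868057250977), 16.377395629882812)
2 [0.5952 0.1604] rack [  0.1 -16.3] ((595.059814453125, 160.7616424560547), (38.94336700439453, 23.622377395629883), 14.633416175842285)
1 [0.6053 0.1253] rack [  0.1 -52.8] ((605.3621826171875, 125.35734558105469), (29.467689514160156, 20.820959091186523), 20.700584411621094)
leaf5 [[ 34.9  66. ]
 [ 30.9  51.6]
 [-35.6  53.7]
 [-34.6  67.5]]
leaf4top [[ 30.7  40.7]
 [-29.3  40. ]]
```

View pics/w18.png

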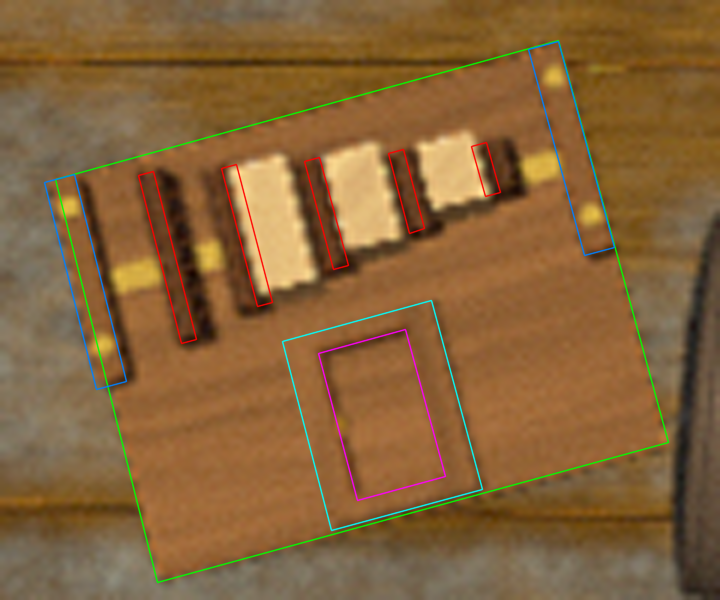

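View pics/t18k.png

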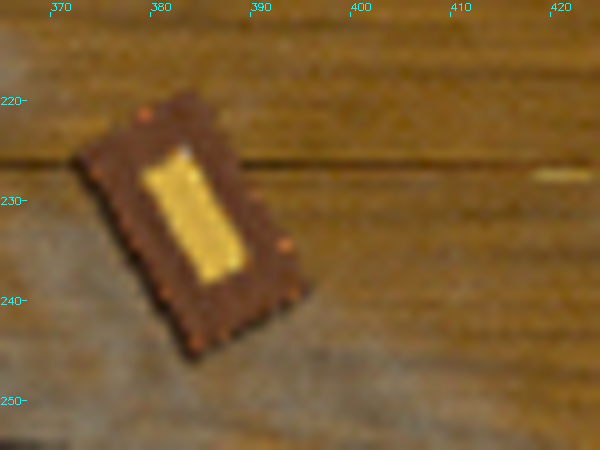

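```bash
python3 - <<'E'
from fit import *
t=np.load("t17.npy",allow_pickle=True).item();s=np.load("s17.npy",allow_pickle=True).item()
def T(l,x0,y0,k):return [(x0+a/k-.5,y0+b/k-.5) for a,b in l]
ti=T([(182,147),(247,265),(208,283),(143,175)],365,210,10);si=T([(73,181),(168,152),(180,170),(92,200)],320,255,8)
q=np.array([atz(t,u,.024) for u in ti]);print(q.mean(0),cv2.minAreaRect((q[:,:2]*1000).astype(np.float32)))
print(tri(t,np.mean(ti,0),s,np.mean(si,0)))
to=T([(190,92),(310,288),(195,355),(75,155)],365,210,10)
q=np.array([atz(t,u,.024) for u in to]);print(q.mean(0),cv2.minAreaRect((q[:,:2]*1000).astype(np.float32)))
# fit keeper silhouette by sampling: overlay guess
so=T([(20,180),(68,222),(238,185),(180,140)],320,255,8)
K=lambda z:None
obs=[(t,u,P) for u,P in zip(to,[(28,-16,24),(-28,-16,24),(-28,16,24),(28,16,24)])]
obs+=[(s,u,P) for u,P in zip(so,[(-28,16,24),(-28,-16,24),(28,-16,24),(28,16,24)])]
p,r=fit(obs,[.63,-.13,.5]);print(p,np.degrees(p[2]),r.round(1))
E=rect(-28,28,-16,16,24)+rect(-26,26,-14,14,0,(255,0,0))
wire(t,p,E,365,210,425,255,10,"w19");wire(s,p,E,320,255,400,315,8,"w20")
E
python3 plan.py .631 -.13 .1 28
```

```text
[ 0.64027941 -0.12728812  0.024     ] ((640.3616333007812, -126.90943908691406), (31.8629207611084, 11.378467559814453), 28.41327667236328)
(array([ 0.64013124, -0.12717412,  0.02509381]), np.float64(0.00010825622109447364))
[ 0.63912608 -0.12669503  0.024     ] ((639.3195190429688, -126.68138122558594), (55.038570404052734, 31.673433303833008), 30.6566219329834)
[ 0.63948518 -0.12696067  0.54170897] 31.037637626000866 [[-0.  -0.6]
 [ 0.3 -0. ]
 [ 0.3  0.1]
 [-0.1 -0.1]
 [-1.  -0.4]
 [-0.4  0.6]
 [ 0.2 -0.5]
 [ 0.5 -0.9]]
t 25.6 p [ 0.4595 -0.2299  0.1442] jawyaw -163.57 tilt 0.17 F [ 0.   1.1 -0.1] w 0.0597 q6 0.37
total units [ 1.113 -4.817  1.186] [-2.893 -0.032  0.029]
```

View pics/w19.png

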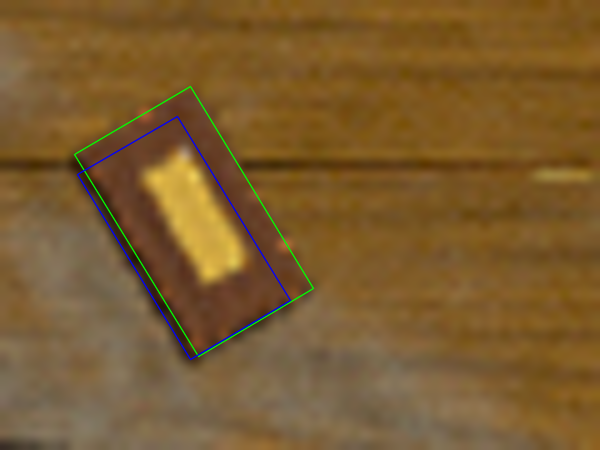

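View pics/w20.png

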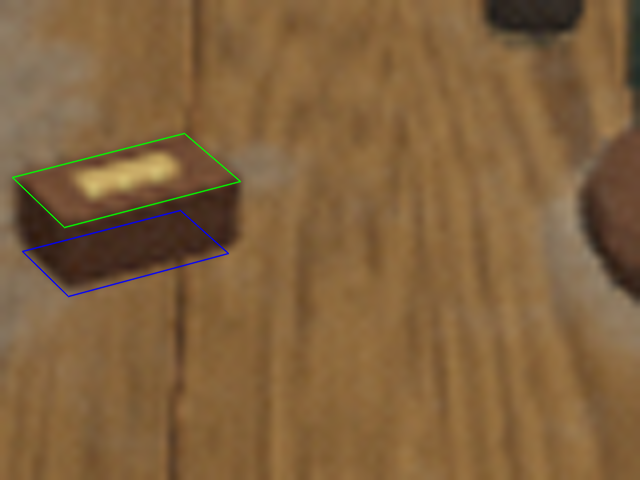

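Emit:
carry_out --pt "0 -0.8 0.3 -0.5 0 0" --pt "0 -1 0.3 -0.6 0 0" --pt "0 -1 0.3 -0.6 0 0" --pt "0 -1 0.3 -0.6 0 0" --pt "0 -0.8 0.2 -0.6 0 0" --hand 0.12

```text
t: 26.1
eef_pos: [0.6134, -0.1046, 0.1448]
ee_rot: [-2.207, 1.568, -0.141]
force: [1.0, -0.1, -0.5]
width: 0.0774
```

```bash
python3 plan.py .6397 -.127 .08 30.5
```

```text
t 26.1 p [ 0.6134 -0.1046  0.1448] jawyaw -151.63 tilt 0.16 F [ 1.  -0.1 -0.5] w 0.0774 q6 0.35
total units [ 1.621 -0.309 -0.803] [-0.532 -0.025  0.032]
```

Emit:
carry_out --pt "0.2 -0.3 -0.7 -0.5 0 0" --pt "0.4 -0.1 -0.2 0 0 0" --pt "0.5 0 0 0 0 0" --pt "0.3 0 0 0 0 0"

```text
t: 26.5
eef_pos: [0.6514, -0.1183, 0.0873]
ee_rot: [-2.111, 1.564, 0.004]
force: [-0.2, -0.1, -0.2]
width: 0.0771
```

```bash
python3 plan.py .6397 -.127 .011 30.5;python3 - <<'E'
from h import *
s=cams.grab_frame("side")
crop(s,270,210,400,310,6,"s21")
E
```

```text
t 26.5 p [ 0.6514 -0.1183  0.0873] jawyaw -148.8 tilt 0.38 F [-0.2 -0.1 -0.2] w 0.0771 q6 0.43
total units [ 1.905  0.375 -0.028] [ 0.176 -0.049  0.082]
```

View pics/s21.png

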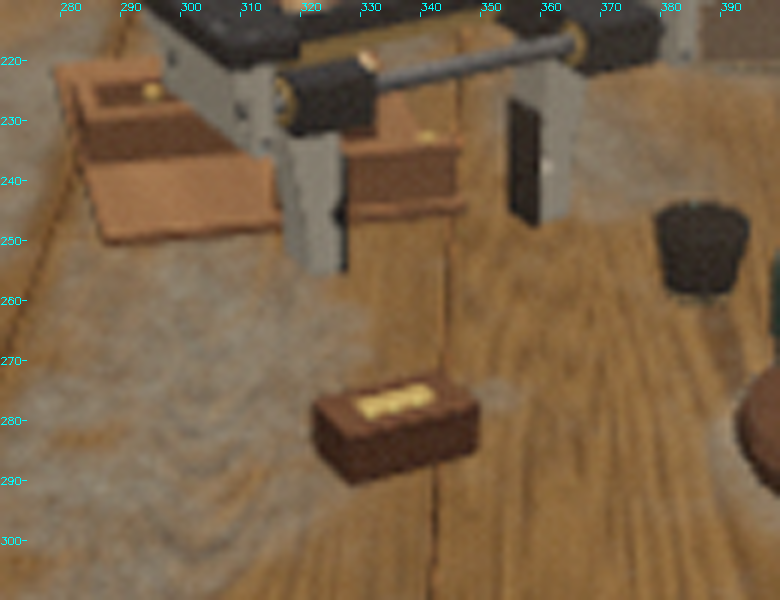

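Emit:
carry_out --pt "0.1 0.37 -0.03 0.15 0 0.08" --pt "0.3 0 0 0 0 0" --pt "0.4 0 0 0 0 0" --pt "0.3 0 0 0 0 0"

```text
t: 26.95
eef_pos: [0.6371, -0.1269, 0.0421]
ee_rot: [-3.009, 1.567, -0.905]
force: [-0.5, -0.2, 0.9]
width: 0.0773
```

```bash
python3 plan.py .6397 -.127 .011 30.5;python3 - <<'E'
from h import *
s=cams.grab_frame("side")
crop(s,290,220,390,310,7,"s22")
E
```

```text
t 26.95 p [ 0.6371 -0.1269  0.0421] jawyaw -149.44 tilt 0.22 F [-0.5 -0.2  0.9] w 0.0773 q6 0.43
total units [ 0.777 -0.054 -0.033] [ 0.016 -0.055  0.007]
```

View pics/s22.png

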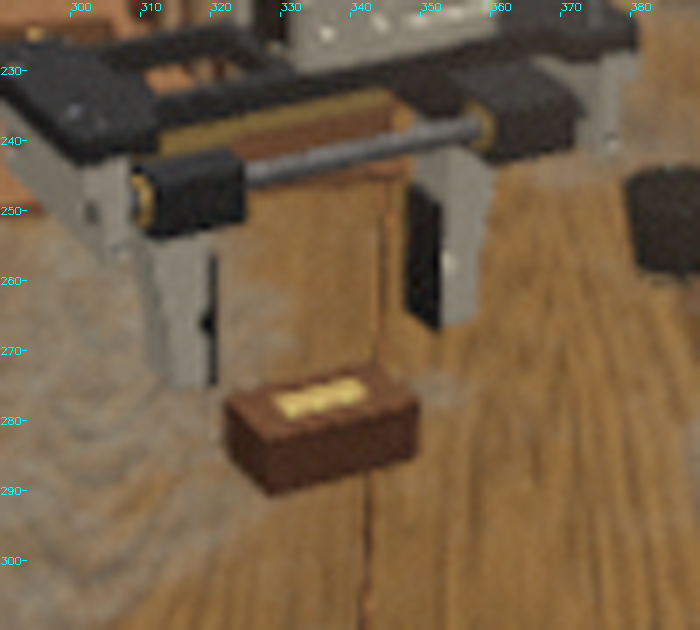

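Emit:
carry_out --pt "0.25 -0.05 -0.03 0 0 0" --pt "0.3 0 0 0 0 0" --pt "0.17 0 0 0 0 0"

```text
t: 27.3
eef_pos: [0.6394, -0.1271, 0.0107]
ee_rot: [-3.01, 1.567, -0.906]
force: [-0.4, 0.1, 0.3]
width: 0.077
```

```bash
python3 plan.py .6397 -.127 .011 30.5
```

```text
t 27.3 p [ 0.6394 -0.1271  0.0107] jawyaw -149.46 tilt 0.22 F [-0.4  0.1  0.3] w 0.077 q6 0.43
total units [-0.008 -0.007 -0.001] [ 0.01  -0.054  0.007]
```

Emit:
carry_out --pt "0 0 0 0 0 0" --pt "0.01 0 0 0 0 0" --pt "0.01 0 0 0 0 0" --pt "0.01 0 0 0 0 0" --pt "0.01 0 0 0 0 0" --hand 1

```text
t: 27.8
eef_pos: [0.6393, -0.1272, 0.0086]
ee_rot: [3.002, 1.567, -1.177]
force: [-0.6, 1.1, 2.3]
width: 0.0557
```

```bash
python3 plan.py .6397 -.127 .011 30.5;python3 - <<'E'
from h import *
s=cams.grab_frame("side")
crop(s,290,220,390,310,7,"s23")
E
```

```text
t 27.8 p [ 0.6393 -0.1272  0.0086] jawyaw -149.45 tilt 0.2 F [-0.6  1.1  2.3] w 0.0557 q6 0.43
total units [-0.06  -0.011 -0.001] [ 0.011 -0.05  -0.007]
```

View pics/s23.png

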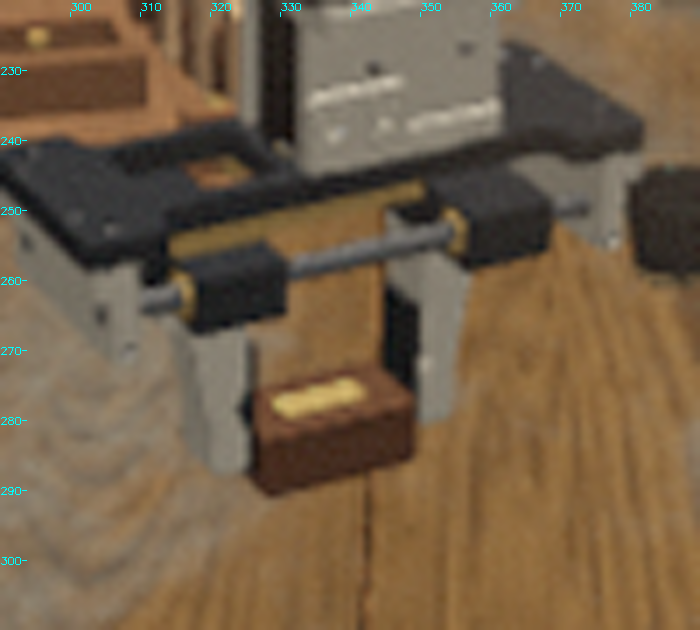

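Emit:
carry_out --pt "-0.5 0 0 0 0 0" --pt "-0.8 0 0 0 0 0" --pt "-0.8 0 0 0 0 0" --pt "-0.6 0 0 0 0 0"

```text
t: 28.25
eef_pos: [0.6363, -0.1268, 0.1155]
ee_rot: [1.472, 1.563, -2.708]
force: [0.7, 0.4, -0.7]
width: 0.0558
```

```bash
python3 plan.py .5137 .1537 .11 16.2;python3 - <<'E'
from h import *
s=cams.grab_frame("side")
crop(s,290,180,390,270,7,"s24")
E
```

```text
t 28.25 p [ 0.6363 -0.1268  0.1155] jawyaw -149.5 tilt 0.44 F [ 0.7  0.4 -0.7] w 0.0558 q6 0.43
total units [ 0.136 -0.92   7.598] [ 3.575e+00 -3.000e-03 -1.090e-01]
```

View pics/s24.png

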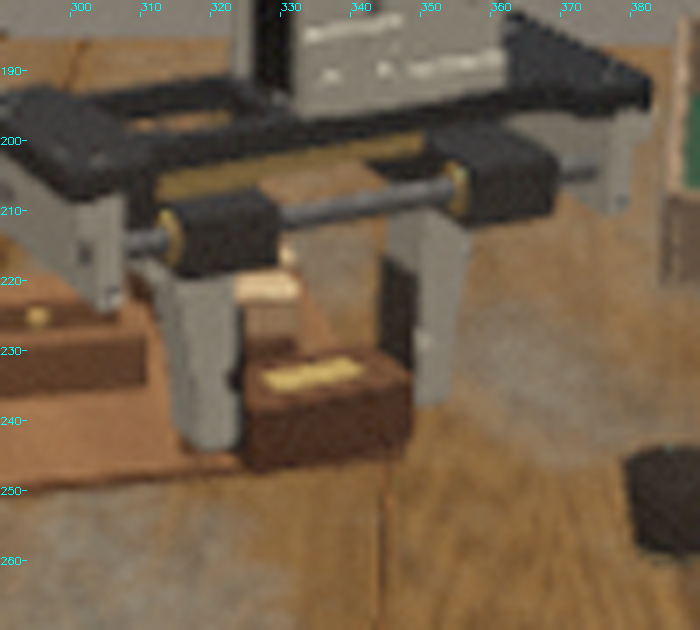

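Emit:
carry_out --pt "0 -0.1 0.6 0.3 0 0" --pt "0 -0.1 0.9 0.4 0 0" --pt "0 -0.1 0.9 0.5 0 -0.1" --pt "0 -0.1 0.9 0.5 0 0" --pt "0 -0.1 0.9 0.5 0 0"

```text
t: 28.8
eef_pos: [0.5809, 0.0326, 0.1219]
ee_rot: [-1.891, 1.558, 0.047]
force: [0.3, -0.1, -1.3]
width: 0.0554
```

```bash
python3 plan.py .5137 .1537 .11 16.2
```

```text
t 28.8 p [0.5809 0.0326 0.1219] jawyaw -158.96 tilt 0.74 F [ 0.3 -0.1 -1.3] w 0.0554 q6 -0.03
total units [0.279 0.484 3.431] [ 1.21  -0.051  0.179]
```

Emit:
carry_out --pt "0 0.1 0.9 0.4 0 0.15" --pt "0 0.15 0.9 0.4 0 0" --pt "0 0.2 0.9 0.3 0 0" --pt "0.1 0.2 0.5 0.1 0 0" --pt "0.1 0 0 0 0 0"

```text
t: 29.3
eef_pos: [0.5116, 0.154, 0.1143]
ee_rot: [-1.831, 1.564, 0.022]
force: [0.5, -0.2, -1.6]
width: 0.0559
```

```bash
python3 plan.py .5137 .1537 .07 16.2
```

```text
t 29.3 p [0.5116 0.154  0.1143] jawyaw -163.82 tilt 0.4 F [ 0.5 -0.2 -1.6] w 0.0559 q6 -0.38
total units [ 1.108 -0.041 -0.019] [-0.006 -0.026  0.098]
```

Emit:
carry_out --pt "0.3 -0.04 -0.02 0 0 0.1" --pt "0.4 0 0 0 0 0" --pt "0.3 0 0 0 0 0"

```text
t: 29.6
eef_pos: [0.515, 0.1542, 0.0735]
ee_rot: [-1.712, 1.568, 0.143]
force: [0.5, -0.1, -1.7]
width: 0.0558
```

```bash
python3 plan.py .5137 .1537 .05 16.2
```

```text
t 29.6 p [0.515  0.1542 0.0735] jawyaw -163.72 tilt 0.18 F [ 0.5 -0.1 -1.7] w 0.0558 q6 -0.37
total units [ 0.586  0.037 -0.004] [ 0.02  -0.006  0.044]
```

Emit:
carry_out --pt "0.3 0.03 0 0 0 0" --pt "0.25 0 0 0 0 0"

```text
t: 29.8
eef_pos: [0.5144, 0.1523, 0.0487]
ee_rot: [-2.256, 1.569, -0.403]
force: [0.6, 0.5, -0.7]
width: 0.0558
```

```bash
python3 plan.py .5137 .1537 .036 16.2;python3 - <<'E'
from fit import *
s=cams.grab_frame("side")
crop(s,255,170,355,260,8,"s25")
import numpy as np
np.save("s25.npy",s,allow_pickle=True)
E
```

```text
t 29.8 p [0.5144 0.1523 0.0487] jawyaw -163.83 tilt 0.09 F [ 0.6  0.5 -0.7] w 0.0558 q6 -0.37
total units [0.316 0.006 0.039] [-0.008 -0.015  0.018]
```

View pics/s25.png

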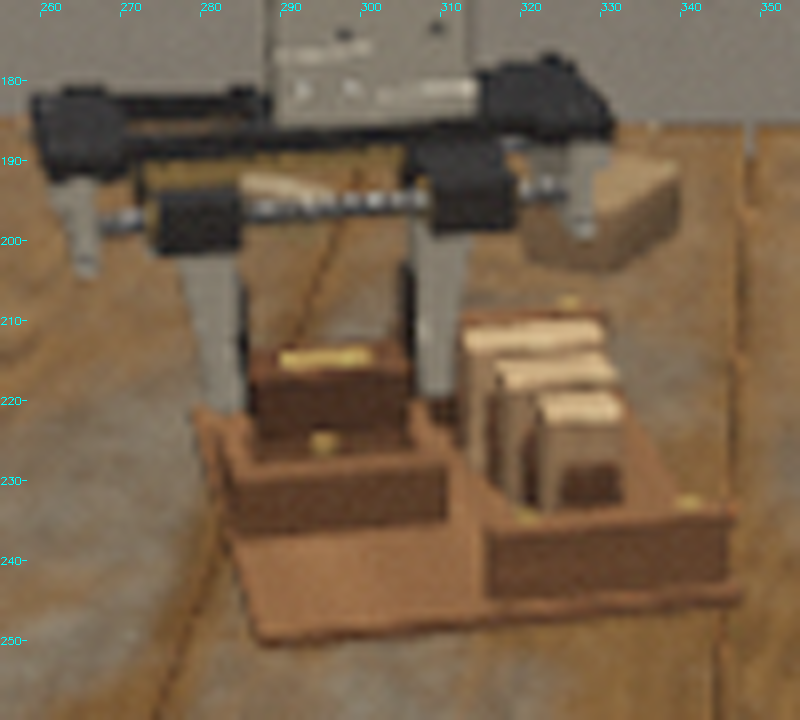

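Emit:
carry_out --pt "0.12 0.01 0.04 0 0 0" --pt "0.1 0 0 0 0 0" --pt "0.08 0 0 0 0 0"

```text
t: 30.15
eef_pos: [0.5133, 0.153, 0.0359]
ee_rot: [2.528, 1.568, -1.903]
force: [-12.2, 3.4, 26.0]
width: 0.0558
```

```bash
python3 plan.py .5137 .1537 .0346 16.2;python3 - <<'E'
from fit import *
s=cams.grab_frame("side")
crop(s,255,170,355,260,8,"s26")
E
```

```text
t 30.15 p [0.5133 0.153  0.0359] jawyaw -163.89 tilt 0.14 F [-12.2   3.4  26. ] w 0.0558 q6 -0.38
total units [ 0.033 -0.014  0.014] [-0.023 -0.028 -0.02 ]
```

View pics/s26.png

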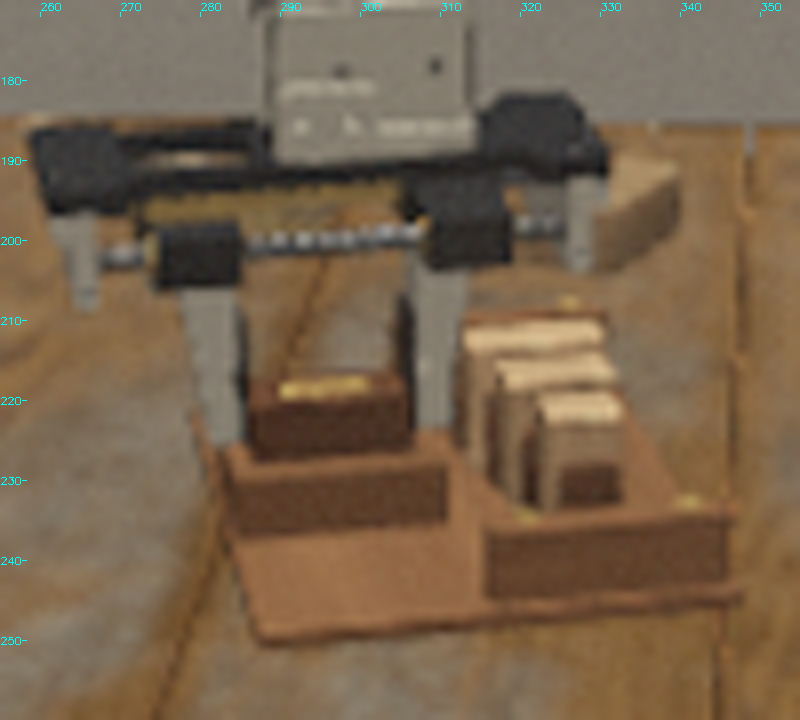

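Emit:
carry_out --pt "-0.02 0 0 0 0 0" --pt "0 0 0 0 0 0" --pt "0.01 0 0 0 0 0" --hand 0.28

```text
t: 30.5
eef_pos: [0.5144, 0.154, 0.0375]
ee_rot: [-1.989, 1.569, -0.136]
force: [-0.1, -0.5, -1.2]
width: 0.0632
```

```bash
python3 plan.py .5137 .1537 .0346 16.2;python3 - <<'E'
from fit import *
s=cams.grab_frame("side")
crop(s,255,170,355,260,8,"s27")
E
```

```text
t 30.5 p [0.5144 0.154  0.0375] jawyaw -163.85 tilt 0.12 F [-0.1 -0.5 -1.2] w 0.0632 q6 -0.38
total units [ 0.074  0.02  -0.002] [-0.012 -0.012  0.028]
```

View pics/s27.png

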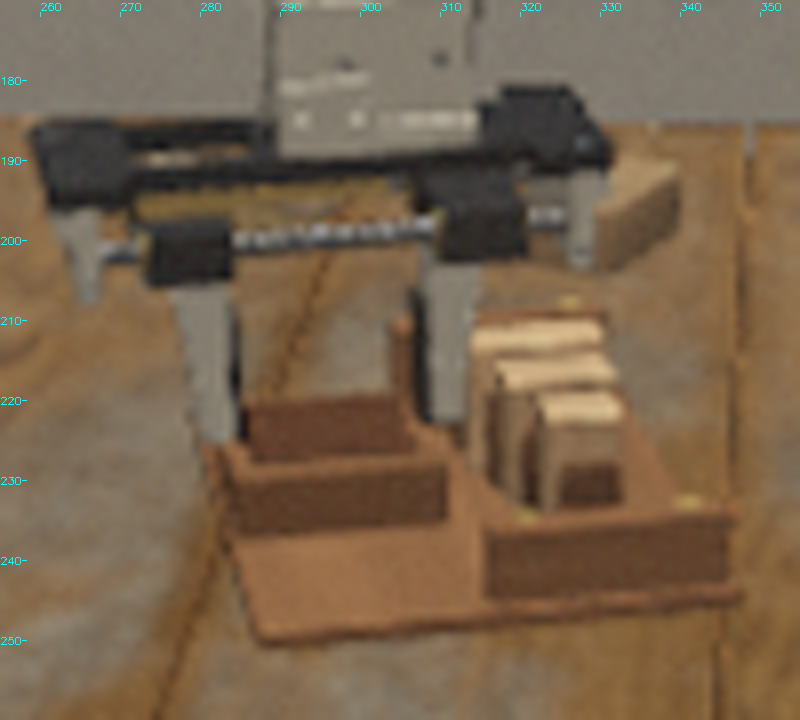

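Emit:
carry_out --pt "-0.4 0 0 0 0 0" --pt "-0.7 0 0 0 0 0" --pt "-0.8 0 0 0 0 0" --pt "-0.5 0 -0.5 0 0 0" --pt "0 0 -0.9 0 0 0"

```text
t: 31.05
eef_pos: [0.5296, 0.1008, 0.1356]
ee_rot: [2.825, 1.568, -1.601]
force: [1.2, 0.8, 0.1]
width: 0.063
```

Emit:
carry_out --pt "0 0 -1 0 0 0" --pt "0 0 -1 0 0 0" --pt "0 0 -1 0 0 0" --pt "0 0 -1 0 0 0" --pt "0 0 -0.5 0 0 0"

```text
t: 31.55
eef_pos: [0.583, -0.0787, 0.1374]
ee_rot: [-2.343, 1.567, -0.484]
force: [-0.5, 1.0, -0.4]
width: 0.0632
```

```bash
python3 plan.py;python3 - <<'E'
from fit import *
t=cams.grab_frame("top");s=cams.grab_frame("side")
np.save("t28.npy",t,allow_pickle=True);np.save("s28.npy",s,allow_pickle=True)
crop(s,265,195,365,260,8,"s28");crop(t,200,215,320,315,6,"t28")
E
```

```text
t 31.55 p [ 0.583  -0.0787  0.1374] jawyaw -163.48 tilt 0.22 F [-0.5  1.  -0.4] w 0.0632 q6 0.09
```

View pics/s28.png

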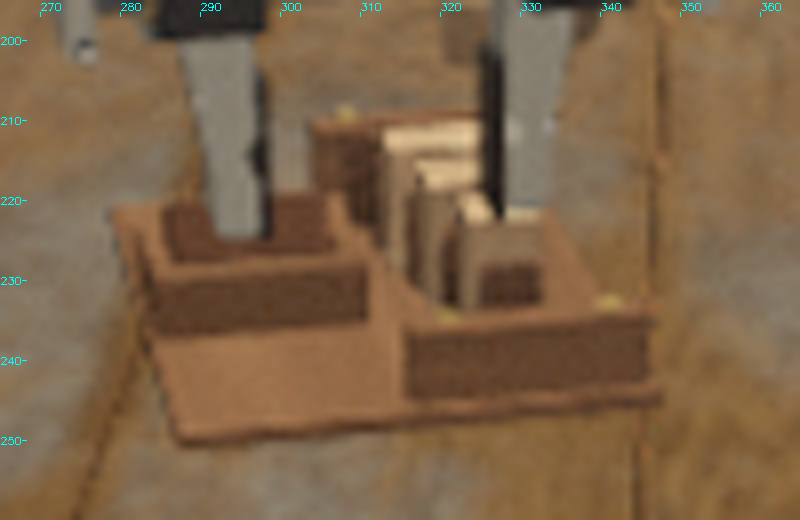

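View pics/t28.png

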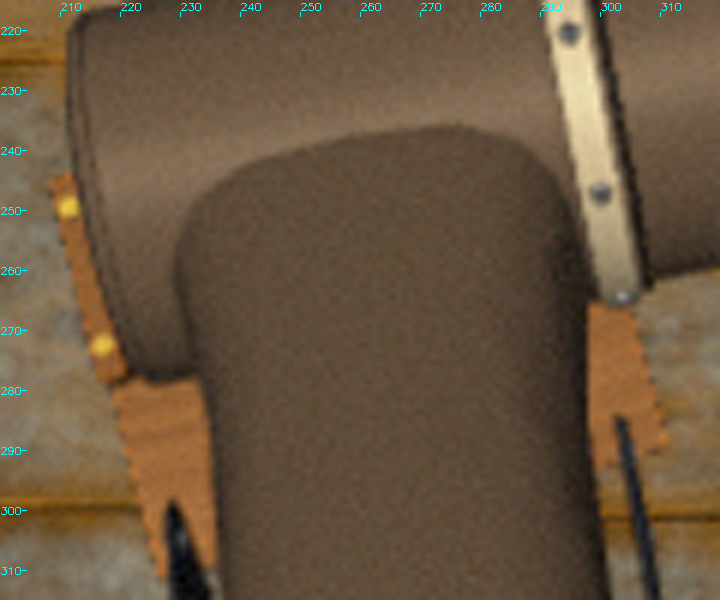

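Emit:
carry_out --pt "0 0 -1 0 0 0" --pt "0 0 -1 0 0 0" --pt "0 0 -1 0 0 0" --pt "0 0 -1 0 0 0" --pt "0 0 -0.5 0 0 0"

```text
t: 32.15
eef_pos: [0.6355, -0.2531, 0.1367]
ee_rot: [-2.285, 1.568, -0.423]
force: [0.7, 0.2, -0.4]
width: 0.0635
```

```bash
python3 plan.py;python3 - <<'E'
from fit import *
t=cams.grab_frame("top");s=cams.grab_frame("side")
np.save("t29.npy",t,allow_pickle=True);np.save("s29.npy",s,allow_pickle=True)
crop(s,270,205,330,250,12,"s29");crop(t,235,255,295,310,12,"t29")
E
```

```text
t 32.15 p [ 0.6355 -0.2531  0.1367] jawyaw -163.27 tilt 0.16 F [ 0.7  0.2 -0.4] w 0.0635 q6 0.39
```

View pics/s29.png

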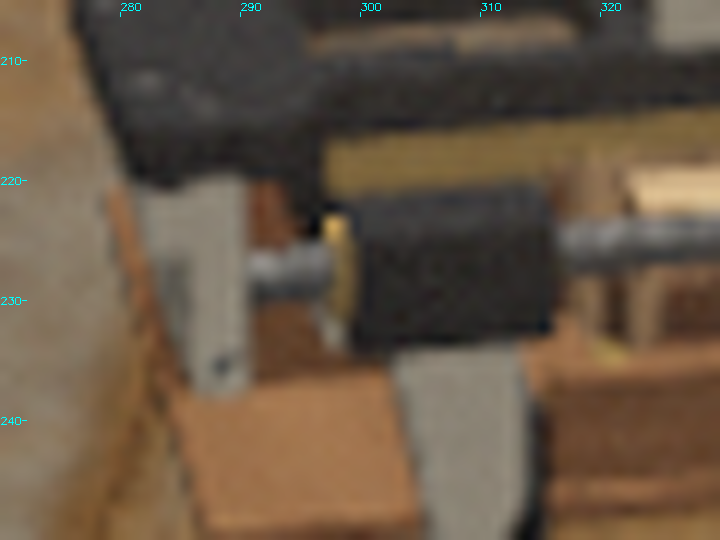

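View pics/t29.png

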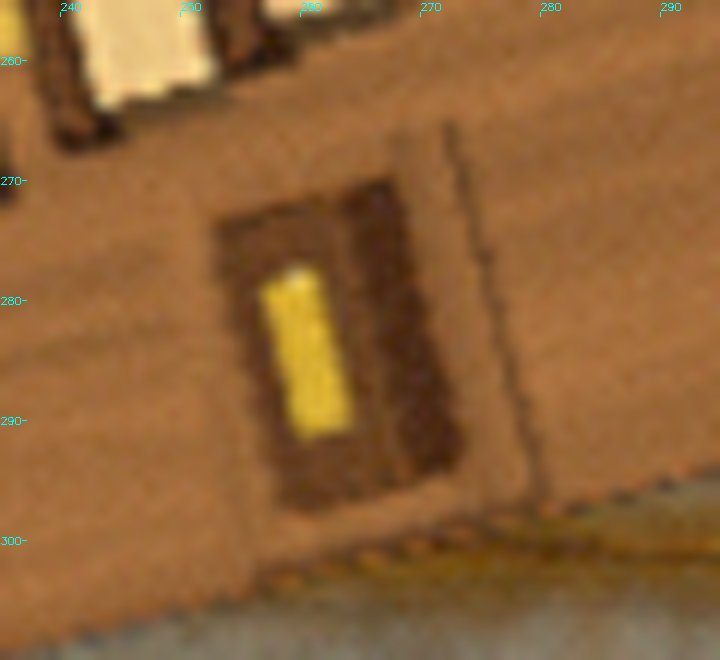

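Emit:
carry_out --pt "-0.8 0.9 0 0 0 0" --pt "-0.8 0.9 0 0 0 0" --pt "-0.8 0.9 0 0 0 0" --pt "-0.5 0.9 -0.2 0 0 0" --pt "0 0.9 -0.2 0 0 0"

```text
t: 32.75
eef_pos: [0.4643, -0.3158, 0.2514]
ee_rot: [1.302, 1.565, -3.114]
force: [0.4, -1.3, -0.1]
width: 0.0631
```

```bash
python3 plan.py;python3 - <<'E'
from fit import *
t=cams.grab_frame("top");s=cams.grab_frame("side")
np.save("t29.npy",t,allow_pickle=True);np.save("s29.npy",s,allow_pickle=True)
crop(s,270,205,330,250,12,"s30");crop(t,235,255,295,310,12,"t30")
E
```

```text
t 32.75 p [ 0.4643 -0.3158  0.2514] jawyaw -163.02 tilt 0.34 F [ 0.4 -1.3 -0.1] w 0.0631 q6 0.54
```

View pics/s30.png

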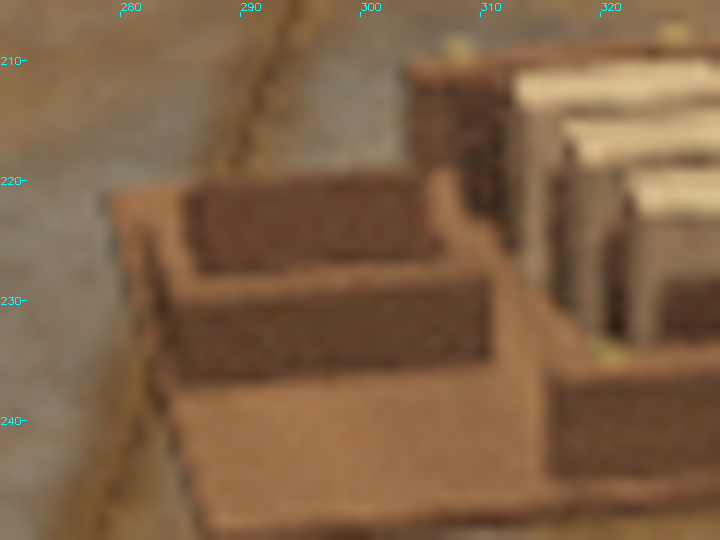

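Run:
```python
from fit import *
t=np.load("t29.npy",allow_pickle=True).item();s=np.load("s29.npy",allow_pickle=True).item()
def T(a,x0,y0,k):return (x0+a[0]/k-.5,y0+a[1]/k-.5)
R=np.array([.5908,.1757]);M=Rz(np.radians(16.1))[:2,:2]
def pr(n,a,b):
    p,e=tri(t,T(a,235,255,12),s,T(b,270,205,12));print(n,((p[:2]-R)@M*1000).round(1),"z",(p[2]*1000).round(1),"err",(e*1000).round(1))
pr("-y top +x",(345,190),(420,170));pr("-y top -x",(410,475),(185,185))
pr("-y bot +x",(395,182),(440,255));pr("-y bot -x",(462,460),(195,272))
# single-view points in top: +y top boundary at rim
for a in((218,225),(275,505)):
    p=atz(t,T(a,235,255,12),.032);print("+y edge at z32",((p[:2]-R)@M*1000).round(1))
for a in((395,182),(462,460)):
    p=atz(t,T(a,235,255,12),.032);print("-y edge at z32",((p[:2]-R)@M*1000).round(1))
```

```text
-y top +x [-54.1  -9.2] z 53.4 err 2.1
-y top -x [-109.7   -7.2] z 53.7 err 1.8
-y bot +x [-52.1 -17.7] z 34.8 err 0.5
-y bot -x [-108.7  -16.3] z 35.3 err 3.0
+y edge at z32 [-50.4  17.7]
+y edge at z32 [-105.7   21. ]
-y edge at z32 [-51.5 -17.6]
-y edge at z32 [-106.9  -16.2]
```

View pics/t30.png

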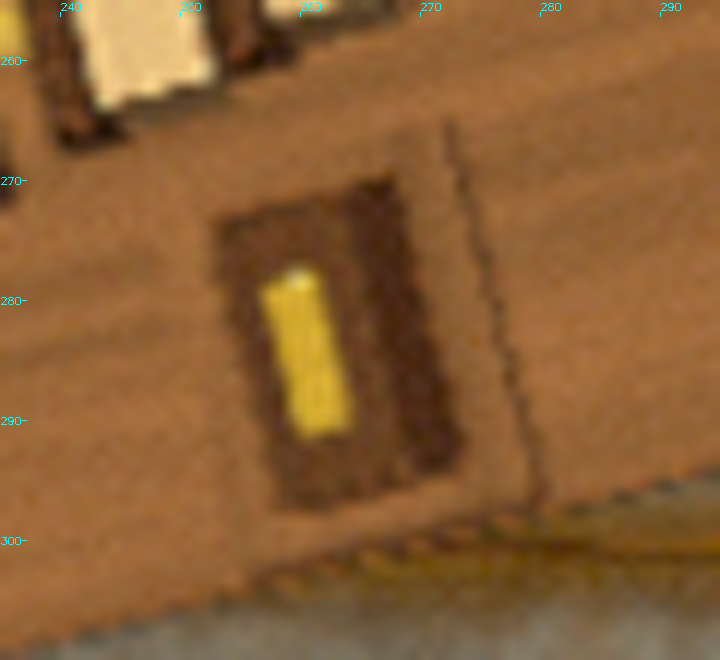

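```bash
cat > plan2.py <<'E'
# args: rack x,y mm, z mm, yaw deg(rel world), tilt deg(lean to rack +y), standoff mm
from plan import *
import sys
a=[float(v) for v in sys.argv[1:]]
R0=np.array([.5908,.1757]);A=np.radians(16.1)
M=np.array([[np.cos(A),-np.sin(A)],[np.sin(A),np.cos(A)]])
xy=R0+M@np.array(a[:2])/1000
p=np.array([*xy,a[2]/1000]);yw=np.radians(a[3]);th=np.radians(a[4]);so=a[5]/1000 if len(a)>5 else 0
ux=np.array([np.cos(yw),np.sin(yw),0]);uy=np.array([-np.sin(yw),np.cos(yw),0]);up=uy*np.sin(th)+np.array([0,0,np.cos(th)])
X=-up;Y=-ux;G=np.stack([X,Y,np.cross(X,Y)],1)
p=p+up*so
c,R,s=st()
d=R.T@(p-c)/.04;rv=np.degrees(Ro.from_matrix(R.T@G).as_rotvec())/4
rk=M.T@(c[:2]-R0)*1000
up_c=-R[:,0];upr=M.T@up_c[:2]
print("t",round(s["t"],2),"rack TCP",rk.round(1),"z",(c[2]*1000).round(1),"jawyaw",np.degrees(np.arctan2(-R[1,1],-R[0,1])).round(2),"lean x,y deg",np.degrees(np.arcsin(upr)).round(2),"F",s["force"].round(1),"w",round(s["width"]*1000,1),"q",s["q"].round(2))
print("units",d.round(3),rv.round(3))
E
python3 plan2.py -80.5 2.4 38 14.7 24 90
```

```text
t 32.85 rack TCP [-260.7 -436.7] z 250.0 jawyaw 16.8 lean x,y deg [ 0.43 -0.21] F [0.5 0.5 0.9] w 63.3 q [-0.25  0.16 -0.2   0.   -1.22  0.54]
units [ 3.253 -4.696 11.823] [5.400e-01 6.051e+00 4.000e-03]
```

Emit:
carry_out --pt "0 -0.3 0.7 0 0 0" --pt "0.2 -0.4 1 0 0 0" --pt "0.3 -0.4 1 0.1 0 0" --pt "0.3 -0.4 1 0.1 0 0" --pt "0.3 -0.4 1 0.1 0 0" --hand 0.27

```text
t: 33.35
eef_pos: [0.4806, -0.1082, 0.2056]
ee_rot: [0.979, 1.567, 2.815]
force: [2.1, 0.0, 0.5]
width: 0.0639
```

Emit:
carry_out --pt "0.2 -0.4 1 0.1 0 0" --pt "0.2 -0.4 1 0.1 0 0" --pt "0.2 -0.4 1 0 0 0" --pt "0.2 -0.4 1 0 0 0" --pt "0.2 -0.4 1 0 0 0"

```text
t: 33.85
eef_pos: [0.5036, 0.1199, 0.1634]
ee_rot: [0.708, 1.566, 2.535]
force: [1.8, 0.2, 1.0]
width: 0.0636
```

```bash
python3 plan2.py -80.5 2.4 38 14.7 24 90
```

```text
t 33.85 rack TCP [-99.2 -29.4] z 163.4 jawyaw 14.65 lean x,y deg [ 0.16 -0.2 ] F [1.8 0.2 1. ] w 63.6 q [ 0.61  0.15 -0.42 -0.01 -1.   -0.35]
units [ 1.083 -0.45   1.719] [-4.00e-03  6.05e+00 -4.50e-02]
```

Emit:
carry_out --pt "0 -0.1 0.4 0 1 0" --pt "0 -0.1 0.4 0 1 0" --pt "0 -0.1 0.4 0 1 0" --pt "0 -0.1 0.3 0 1 0" --pt "0 0 0 0 1 0"

```text
t: 34.35
eef_pos: [0.5016, 0.1942, 0.1561]
ee_rot: [-3.138, 1.215, -1.303]
force: [-0.8, -0.5, 0.2]
width: 0.0639
```

```bash
python3 plan2.py -80.5 2.4 38 14.7 24 60
```

```text
t 34.35 rack TCP [-80.6  42.5] z 156.1 jawyaw 15.16 lean x,y deg [ 0.26 20.38] F [-0.8 -0.5  0.2] w 63.9 q [ 0.93  0.26 -0.48  0.32 -1.07 -0.85]
units [ 1.62  -0.022  0.184] [0.099 0.906 0.061]
```

Emit:
carry_out --pt "0.4 0 0.18 0.1 0.9 0.06" --pt "0.5 0 0 0 0 0" --pt "0.4 0 0 0 0 0" --pt "0.2 0 0 0 0 0"

```text
t: 34.75
eef_pos: [0.5032, 0.1851, 0.0954]
ee_rot: [-3.138, 1.147, -1.299]
force: [-0.8, -0.7, -0.0]
width: 0.0642
```

```bash
python3 plan2.py -80.5 2.4 38 14.7 24 20;python3 - <<'E'
from fit import *
s=cams.grab_frame("side")
crop(s,255,150,355,250,8,"s31")
E
```

```text
t 34.75 rack TCP [-81.5  33.3] z 95.4 jawyaw 15.37 lean x,y deg [ 0.22 24.29] F [-0.8 -0.7 -0. ] w 64.2 q [ 0.94  0.34 -0.58  0.4  -0.96 -0.96]
units [ 1.126 -0.036 -0.117] [ 0.143 -0.073  0.089]
```

View pics/s31.png

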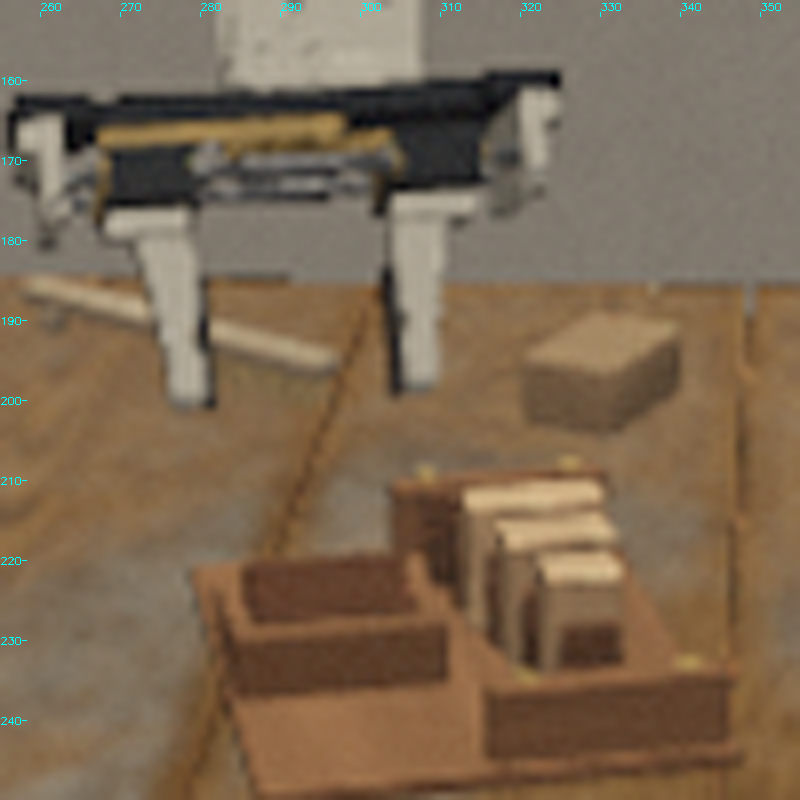

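Emit:
carry_out --pt "0.2 -0.03 -0.12 0.12 0 0.08" --pt "0.4 0 0 0 0 0" --pt "0.4 0 0 0 0 0"

```text
t: 35.1
eef_pos: [0.5112, 0.1669, 0.0616]
ee_rot: [-3.132, 1.15, -1.303]
force: [-0.2, -0.7, -0.7]
width: 0.0641
```

```bash
python3 plan2.py -80.5 2.4 38 14.7 24 0;python3 - <<'E'
from fit import *
s=cams.grab_frame("side")
crop(s,255,160,355,250,8,"s32")
E
```

```text
t 35.1 rack TCP [-79.   13.6] z 61.6 jawyaw 14.82 lean x,y deg [ 0.31 24.12] F [-0.2 -0.7 -0.7] w 64.1 q [ 0.9   0.38 -0.63  0.45 -0.87 -0.99]
units [ 0.654  0.034 -0.015] [ 0.003 -0.03   0.064]
```

View pics/s32.png

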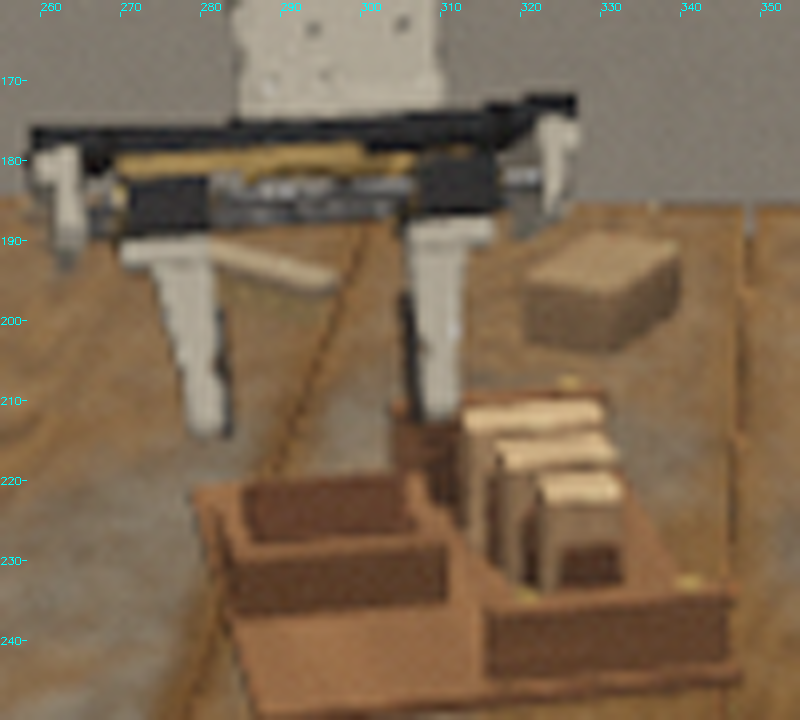

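Emit:
carry_out --pt "0.25 0.04 -0.02 0 0 0.06" --pt "0.25 0 0 0 0 0" --pt "0.13 0 0 0 0 0"

```text
t: 35.45
eef_pos: [0.5124, 0.1537, 0.037]
ee_rot: [3.14, 1.15, -1.318]
force: [0.0, 0.1, -0.0]
width: 0.0636
```

```bash
python3 plan2.py -80.5 2.4 38 14.7 24 0;python3 - <<'E'
from fit import *
s=cams.grab_frame("side")
crop(s,255,160,355,250,8,"s33")
E
```

```text
t 35.45 rack TCP [-81.4   0.6] z 37.0 jawyaw 14.57 lean x,y deg [ 0.65 24.11] F [ 0.   0.1 -0. ] w 63.6 q [ 0.88  0.41 -0.67  0.48 -0.8  -1.01]
units [-0.042 -0.021  0.031] [-0.027 -0.03  -0.02 ]
```

View pics/s33.png

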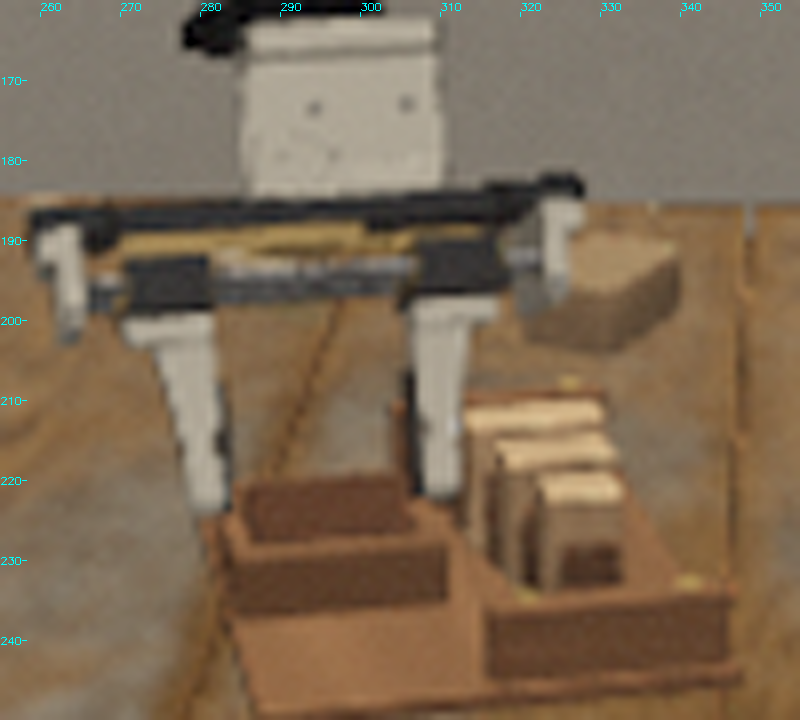

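Emit:
carry_out --pt "-0.03 -0.02 0.03 0 0 0" --pt "0.01 0 0 0 0 0" --pt "0.01 0 0 0 0 0" --pt "0.01 0 0 0 0 0" --hand 1 --newtons 40

```text
t: 35.9
eef_pos: [0.5129, 0.1551, 0.0371]
ee_rot: [3.14, 1.149, -1.318]
force: [-1.8, 0.1, 3.7]
width: 0.0552
```

```bash
python3 plan2.py -80.5 2.4 38 14.7 24 0
```

```text
t 35.9 rack TCP [-80.6   1.8] z 37.1 jawyaw 14.56 lean x,y deg [ 0.66 24.14] F [-1.8  0.1  3.7] w 55.2 q [ 0.88  0.41 -0.67  0.48 -0.81 -1.01]
units [-0.028 -0.001  0.004] [-0.03  -0.038 -0.021]
```

Emit:
carry_out --pt "-0.3 0 0 0 0 0" --pt "-0.5 0 0 0 0 0" --pt "-0.6 0 0 0 0 0" --pt "-0.4 0 0 0 0 0"

```text
t: 36.3
eef_pos: [0.5049, 0.1837, 0.103]
ee_rot: [3.134, 1.149, -1.324]
force: [0.4, -0.2, -0.1]
width: 0.0553
```

Emit:
carry_out --pt "0 0 0 0 -1 0" --pt "0 0 0 0 -1 0" --pt "0 0 0 0 -1 0" --pt "0 0 0 0 -1 0" --pt "0 0 0 0 -1 0"

```text
t: 36.8
eef_pos: [0.5059, 0.1894, 0.1055]
ee_rot: [-3.078, 1.512, -1.245]
force: [0.3, -0.4, -0.9]
width: 0.0553
```

```bash
python3 plan2.py -80 0 90 16.1 0 0
```

```text
t 36.8 rack TCP [-77.8  36.7] z 105.5 jawyaw 15.01 lean x,y deg [-0.15  3.37] F [ 0.3 -0.4 -0.9] w 55.3 q [ 0.76  0.25 -0.47  0.07 -0.87 -0.54]
units [ 0.441  0.04  -0.895] [-0.273 -0.842  0.045]
```

Emit:
carry_out --pt "0 0.04 -0.4 -0.27 -0.8 0.04" --pt "0 0 -0.4 0 0 0" --pt "0 0 -0.05 0 0 0"

```text
t: 37.1
eef_pos: [0.5147, 0.1556, 0.1079]
ee_rot: [-0.856, 1.565, 0.995]
force: [0.9, 0.3, -1.1]
width: 0.0555
```

```bash
python3 plan2.py -80 0 90 16.1 0 0
python3 - <<'E'
from fit import *
s=cams.grab_frame("side");np.save("s34.npy",s,allow_pickle=True)
crop(s,265,165,330,240,10,"s34")
E
```

```text
t 37.1 rack TCP [-78.7   1.8] z 107.9 jawyaw 16.06 lean x,y deg [-0.26 -0.22] F [ 0.9  0.3 -1.1] w 55.5 q [ 0.66  0.24 -0.45 -0.   -0.87 -0.37]
units [ 0.446  0.035 -0.046] [-0.011  0.056  0.065]
```

View pics/s34.png

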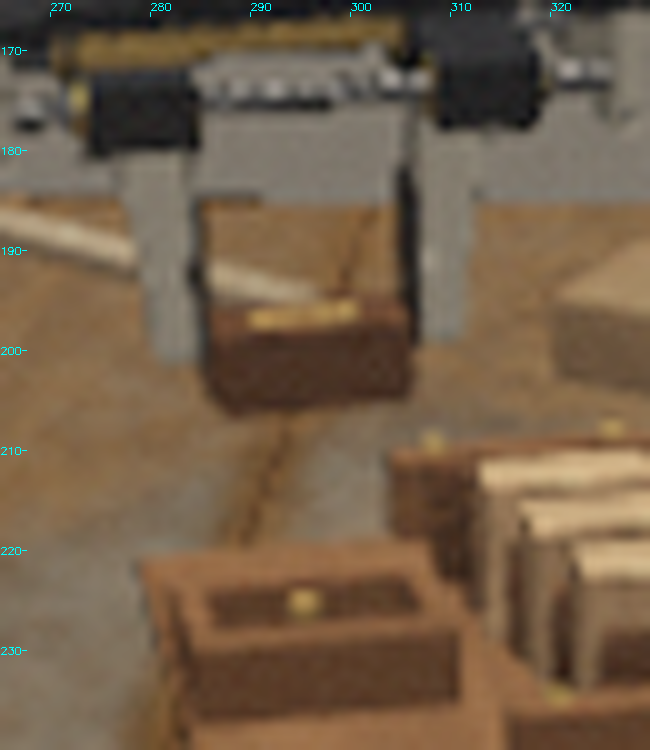

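Emit:
carry_out --pt "0.3 0.03 -0.04 0 0 0.06" --pt "0.5 0 0 0 0 0" --pt "0.4 0 0 0 0 0" --pt "0.15 0 0 0 0 0"

```text
t: 37.55
eef_pos: [0.5137, 0.1564, 0.051]
ee_rot: [-0.39, 1.567, 1.464]
force: [0.4, 0.1, -0.7]
width: 0.0554
```

```bash
python3 plan2.py -80.3 0.5 47 16.1 0 0
```

```text
t 37.55 rack TCP [-79.5   2.8] z 51.0 jawyaw 16.18 lean x,y deg [-0.09 -0.22] F [ 0.4  0.1 -0.7] w 55.4 q [ 0.66  0.32 -0.51 -0.   -0.74 -0.37]
units [ 0.099  0.021 -0.058] [0.02  0.055 0.023]
```

Emit:
carry_out --pt "0.03 0.02 -0.06 0 0.05 0" --pt "0.06 0 0 0 0 0"

```text
t: 37.75
eef_pos: [0.5127, 0.1542, 0.0458]
ee_rot: [2.42, 1.569, -2.009]
force: [1.0, -0.1, -0.5]
width: 0.0558
```

```bash
python3 plan2.py -80.3 0.5 45 16.1 0 0
```

```text
t 37.75 rack TCP [-81.   1.] z 45.8 jawyaw 16.28 lean x,y deg [0.06 0.07] F [ 1.  -0.1 -0.5] w 55.8 q [ 0.66  0.32 -0.52  0.   -0.73 -0.38]
units [ 0.02  -0.017 -0.012] [ 0.046 -0.017 -0.015]
```

Descend in small steps, watching force.

Emit:
carry_out --pt "0.05 -0.01 -0.01 0 0 0"

```text
t: 37.85
eef_pos: [0.5134, 0.1543, 0.0439]
ee_rot: [2.711, 1.569, -1.716]
force: [-0.2, 0.1, -0.6]
width: 0.0555
```

Emit:
carry_out --pt "0.04 0 0 0 0 0"

```text
t: 37.95
eef_pos: [0.5136, 0.1546, 0.0425]
ee_rot: [-3.123, 1.57, -1.267]
force: [0.8, 0.1, -0.1]
width: 0.0552
```

```bash
python3 plan2.py -80.3 0.5 41 16.1 0 0
```

```text
t 37.95 rack TCP [-80.    1.1] z 42.5 jawyaw 16.33 lean x,y deg [-0.    0.06] F [ 0.8  0.1 -0.1] w 55.2 q [ 0.66  0.33 -0.52  0.   -0.72 -0.37]
units [ 0.039  0.007 -0.015] [ 0.058 -0.015  0.   ]
```

Emit:
carry_out --pt "0.04 0 -0.01 0 0 0"

```text
t: 38.05
eef_pos: [0.514, 0.1544, 0.0412]
ee_rot: [-2.392, 1.57, -0.536]
force: [0.1, -0.2, -0.6]
width: 0.0553
```

Emit:
carry_out --pt "0.04 0 0 0 0 0"

```text
t: 38.15
eef_pos: [0.5141, 0.1544, 0.0398]
ee_rot: [-1.987, 1.569, -0.131]
force: [0.8, -0.2, -0.7]
width: 0.0555
```

```bash
python3 plan2.py -80.3 0.5 41 16.1 0 0
python3 - <<'E'
from fit import *
s=cams.grab_frame("side")
crop(s,265,165,330,240,10,"s35")
E
```

```text
t 38.15 rack TCP [-79.6   0.8] z 39.8 jawyaw 16.33 lean x,y deg [-0.07  0.03] F [ 0.8 -0.2 -0.7] w 55.5 q [ 0.66  0.33 -0.52  0.   -0.71 -0.37]
units [-0.03   0.018 -0.008] [ 0.057 -0.008  0.019]
```

View pics/s35.png

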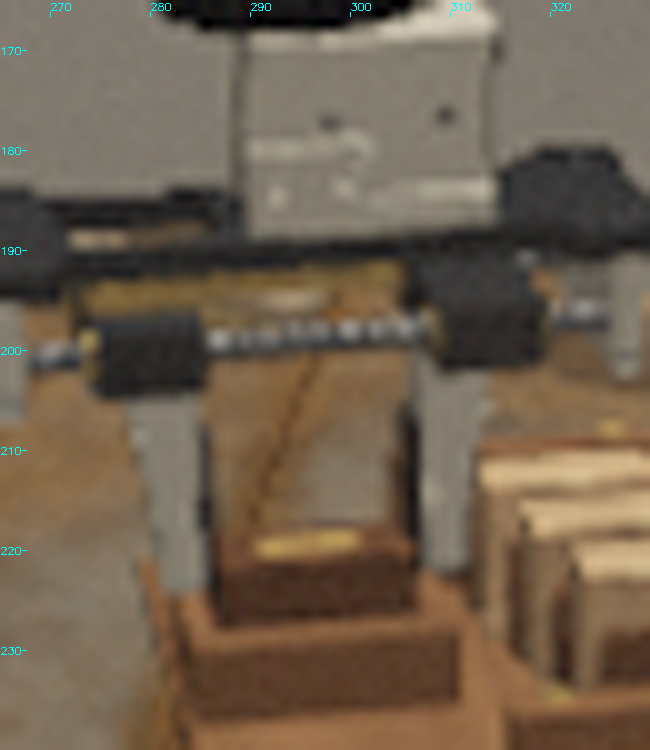

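Emit:
carry_out --pt "0.04 0.01 0 0 0 0"

```text
t: 38.3
eef_pos: [0.514, 0.1543, 0.0383]
ee_rot: [-1.916, 1.569, -0.06]
force: [1.2, -2.1, 2.4]
width: 0.0556
```

Emit:
carry_out --pt "0.04 0.01 0 0 0 0"

```text
t: 38.4
eef_pos: [0.5138, 0.154, 0.0368]
ee_rot: [-1.897, 1.568, -0.041]
force: [0.9, -2.3, 0.2]
width: 0.0553
```

Emit:
carry_out --pt "0.03 0.01 0 0 0 0"

```text
t: 38.5
eef_pos: [0.5136, 0.1537, 0.0357]
ee_rot: [-1.922, 1.568, -0.066]
force: [1.3, -1.6, 1.1]
width: 0.0553
```

```bash
python3 plan2.py -80.3 0.5 41 16.1 0 0
python3 - <<'E'
from fit import *
s=cams.grab_frame("side")
crop(s,265,165,330,240,10,"s36")
E
```

```text
t 38.5 rack TCP [-80.3   0.3] z 35.7 jawyaw 16.33 lean x,y deg [-0.14  0.05] F [ 1.3 -1.6  1.1] w 55.3 q [ 0.66  0.34 -0.53  0.   -0.7  -0.38]
units [-0.133 -0.     0.004] [ 0.059 -0.013  0.035]
```

View pics/s36.png

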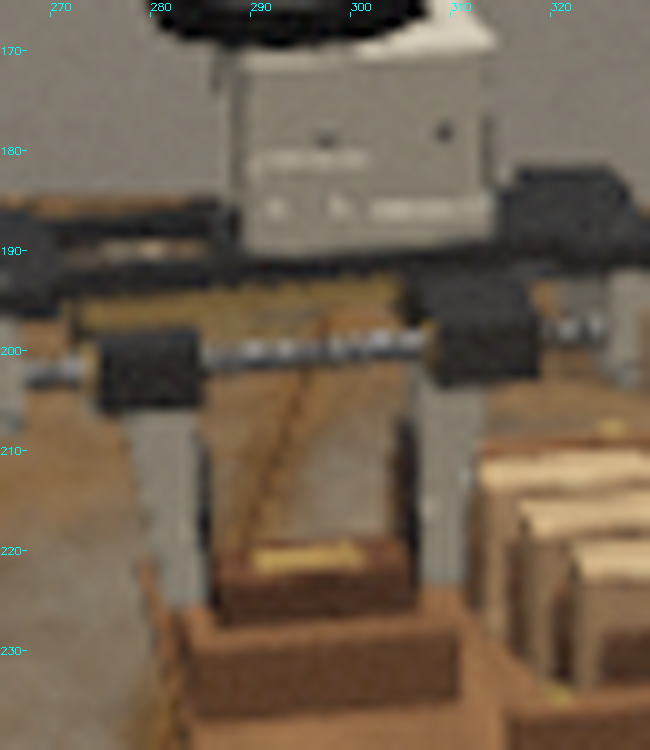

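Emit:
carry_out --pt "0 0 0 0 0 0" --pt "0.01 0 0 0 0 0" --pt "0.01 0 0 0 0 0" --hand 0.28

```text
t: 38.85
eef_pos: [0.5133, 0.1539, 0.0345]
ee_rot: [-1.755, 1.569, 0.1]
force: [-0.3, 0.2, 0.2]
width: 0.0628
```

```bash
python3 plan2.py -80.3 0.5 41 16.1 0 0
python3 - <<'E'
from fit import *
s=cams.grab_frame("side")
crop(s,265,165,330,240,10,"s37")
E
```

```text
t 38.85 rack TCP [-80.5   0.6] z 34.5 jawyaw 16.31 lean x,y deg [-0.13  0.02] F [-0.3  0.2  0.2] w 62.8 q [ 0.66  0.34 -0.53  0.   -0.7  -0.38]
units [-0.162 -0.006 -0.002] [ 0.053 -0.006  0.032]
```

View pics/s37.png

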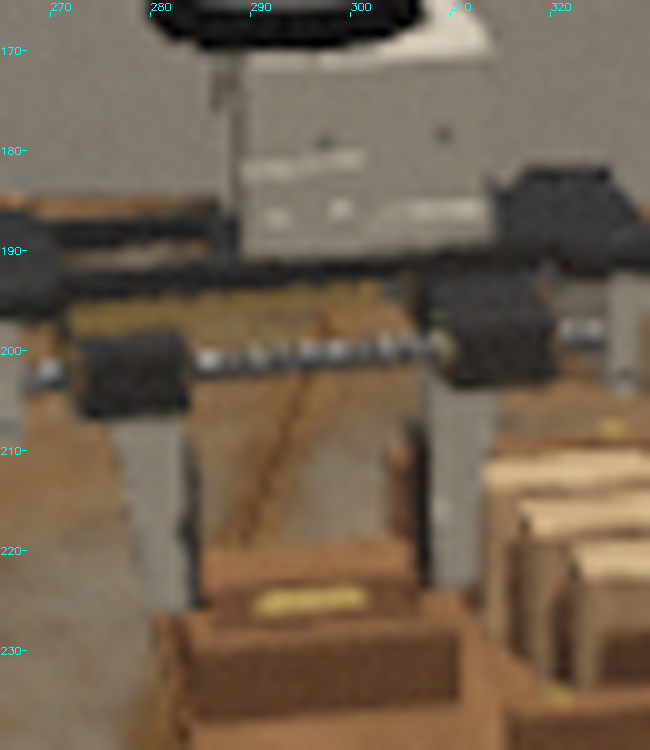

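Emit:
carry_out --pt "-0.4 0 0 0 0 0" --pt "-0.6 0 0 0 0 0" --pt "-0.3 0 0 0 0 0"

```text
t: 39.2
eef_pos: [0.5115, 0.1532, 0.0856]
ee_rot: [2.118, 1.567, -2.31]
force: [0.4, 0.9, -0.1]
width: 0.0631
```

Emit:
carry_out --pt "0 0 0 0 0 0" --pt "0 0 0 0 0 0" --pt "0 0 0 0 0 0" --pt "0 0 0 0 0 0" --pt "0 0 0 0 0 0" --hand 1 --newtons 10

```text
t: 39.7
eef_pos: [0.5111, 0.1534, 0.0846]
ee_rot: [1.929, 1.568, -2.499]
force: [0.1, -0.3, 0.1]
width: 0.0289
```

```bash
python3 plan2.py -80.3 0 36 16.1 0 0
python3 - <<'E'
from fit import *
s=cams.grab_frame("side")
crop(s,265,165,330,240,10,"s38")
E
```

```text
t 39.7 rack TCP [-82.8   0.6] z 84.6 jawyaw 16.28 lean x,y deg [0.16 0.06] F [ 0.1 -0.3  0.1] w 28.9 q [ 0.66  0.27 -0.48 -0.   -0.82 -0.37]
units [ 1.215 -0.065 -0.015] [ 0.046 -0.015 -0.041]
```

View pics/s38.png

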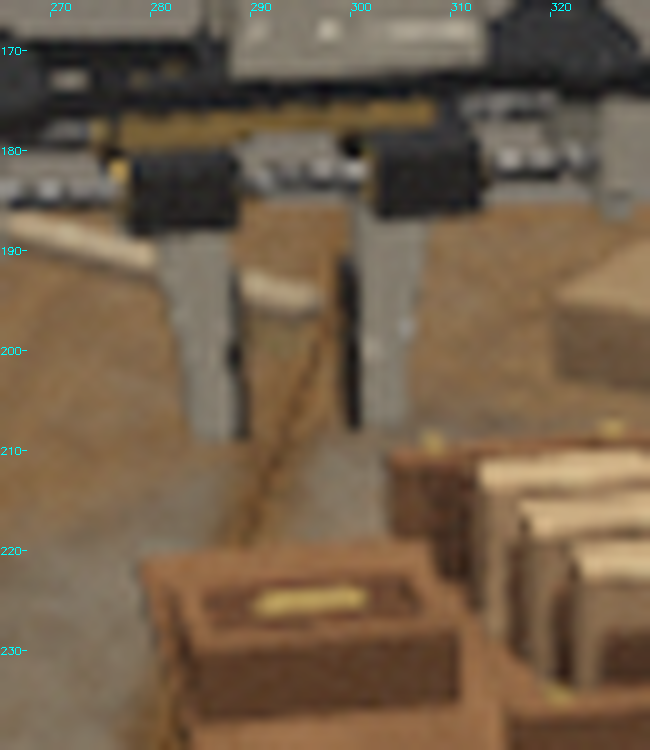

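Emit:
carry_out --pt "0.2 -0.06 -0.01 0 0 0" --pt "0.3 0 0 0 0 0" --pt "0.3 0 0 0 0 0" --pt "0.15 0 0 0 0 0"

```text
t: 40.15
eef_pos: [0.5136, 0.1535, 0.0431]
ee_rot: [1.898, 1.567, -2.53]
force: [-0.2, 0.1, 0.9]
width: 0.0004
```

```bash
python3 plan2.py -80.3 0 36 16.1 0 0
```

```text
t 40.15 rack TCP [-80.4   0.1] z 43.1 jawyaw 16.27 lean x,y deg [0.18 0.06] F [-0.2  0.1  0.9] w 0.4 q [ 0.66  0.33 -0.52 -0.   -0.73 -0.37]
units [ 0.178 -0.002 -0.002] [ 0.043 -0.015 -0.045]
```

Emit:
carry_out --pt "0.15 0 0 0 0 0"

```text
t: 40.25
eef_pos: [0.5132, 0.1532, 0.036]
ee_rot: [1.903, 1.566, -2.526]
force: [0.5, 0.2, 0.1]
width: 0.0002
```

Emit:
carry_out --pt "0.08 0 0 0 0 0"

```text
t: 40.35
eef_pos: [0.5129, 0.153, 0.032]
ee_rot: [1.922, 1.565, -2.507]
force: [-16.0, -1.0, 48.7]
width: 0.0005
```

Emit:
carry_out --pt "0.05 0 0 0 0 0"

```text
t: 40.45
eef_pos: [0.513, 0.153, 0.032]
ee_rot: [2.04, 1.564, -2.387]
force: [-19.5, 0.1, 52.8]
width: 0.0005
```

Emit:
carry_out --pt "-0.4 0 0 0 0 0" --pt "-0.8 0 0 0 0 0" --pt "-0.8 0 0 0 0 0" --pt "-0.8 0.5 -0.6 0 0 0" --pt "-0.5 0.5 -0.9 0 0 0"

```text
t: 40.95
eef_pos: [0.4922, 0.0859, 0.1672]
ee_rot: [2.091, 1.561, -2.331]
force: [1.3, -0.2, 0.3]
width: 0.0006
```

Emit:
carry_out --pt "0 0.3 -1 0 0 0" --pt "0 0.3 -1 0 0 0" --pt "0 0.3 -1 0 0 0" --pt "0 0.3 -1 0 0 0" --pt "0 0.3 -1 0 0 0"

```text
t: 41.45
eef_pos: [0.4935, -0.1283, 0.1747]
ee_rot: [-2.347, 1.564, -0.48]
force: [1.7, -0.1, -0.2]
width: 0.0008
```

Emit:
carry_out --pt "0 0 -1 0 0 0" --pt "0 0 -1 0 0 0" --pt "0 0 -1 0 0 0" --pt "0 0 -0.8 0 0 0" --pt "0 0 -0.4 0 0 0"

```text
t: 41.95
eef_pos: [0.5425, -0.2992, 0.1763]
ee_rot: [-2.234, 1.561, -0.37]
force: [-0.2, 0.6, 0.8]
width: 0.0001
```

```bash
python3 plan.py;python3 - <<'E'
from fit import *
t=cams.grab_frame("top");s=cams.grab_frame("side")
cv2.imwrite("pics/t39f.png",t["pixels"][:,:,::-1])
crop(s,270,200,360,260,8,"s39");crop(t,200,215,320,315,6,"t39")
t0=np.load("t0.npy",allow_pickle=True).item()
d=np.abs(t["pixels"].astype(int)-t0["pixels"]).max(2)
for n,(x0,y0,x1,y1) in dict(stone=(448,200,520,240),loupe=(310,168,336,192),cork=(120,230,162,266)).items():print(n,d[y0:y1,x0:x1].max())
E
```

```text
t 41.95 p [ 0.5425 -0.2992  0.1763] jawyaw -163.19 tilt 0.56 F [-0.2  0.6  0.8] w 0.0001 q6 0.48
stone 172
loupe 32
cork 20
```

View pics/s39.png

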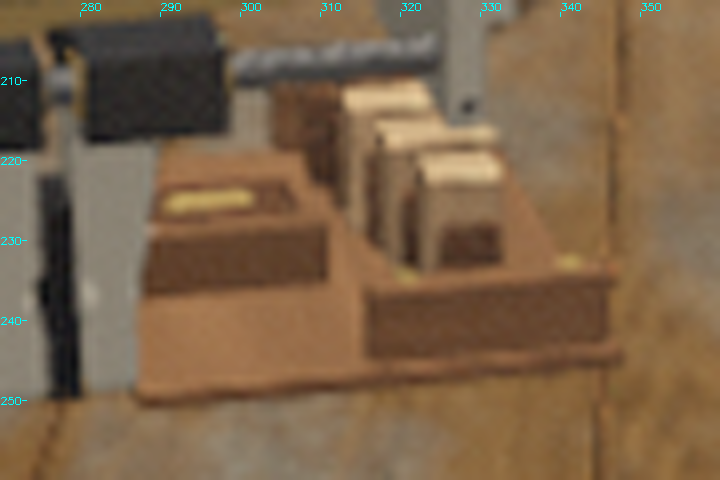

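View pics/t39.png

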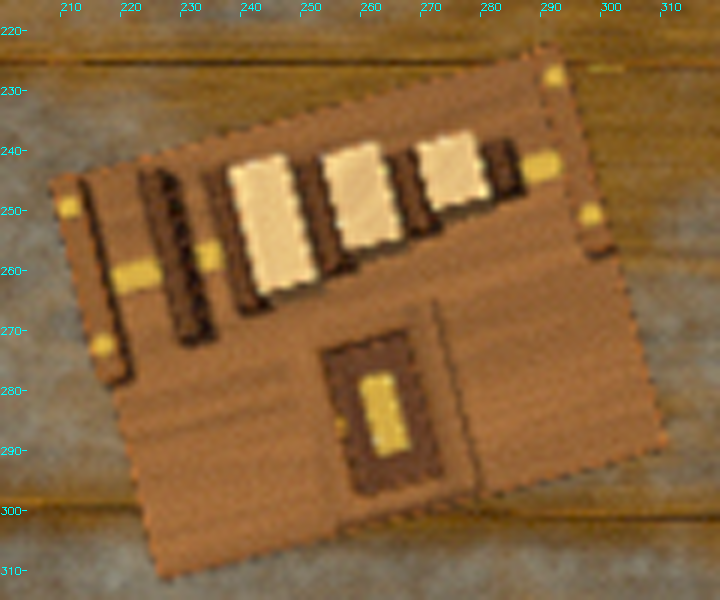

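View pics/t39f.png

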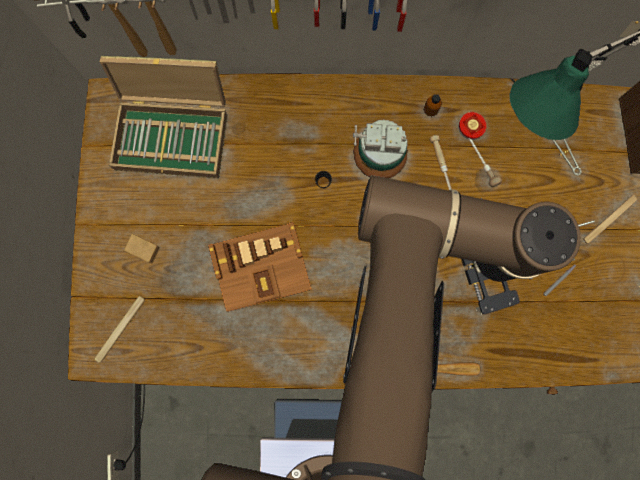

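Emit:
carry_out --pt "-1 0.8 0 0 0 0" --pt "-1 0.8 0 0 0 0" --pt "-0.8 0.8 0 0 0 0" --pt "-0.3 0.5 0 0 0 0" --pt "0 0 0 0 0 0"

```text
t: 42.55
eef_pos: [0.4263, -0.3284, 0.3004]
ee_rot: [-2.297, 1.567, -0.431]
force: [0.9, -0.5, -0.3]
width: 0.0002
```

```bash
python3 plan.py;python3 - <<'E'
from fit import *
s=cams.grab_frame("side")
crop(s,270,200,360,260,8,"s40");cv2.imwrite("pics/s40f.png",s["pixels"][:,:,::-1])
E
```

```text
t 42.55 p [ 0.4263 -0.3284  0.3004] jawyaw -163.07 tilt 0.24 F [ 0.9 -0.5 -0.3] w 0.0002 q6 0.59
```

View pics/s40.png

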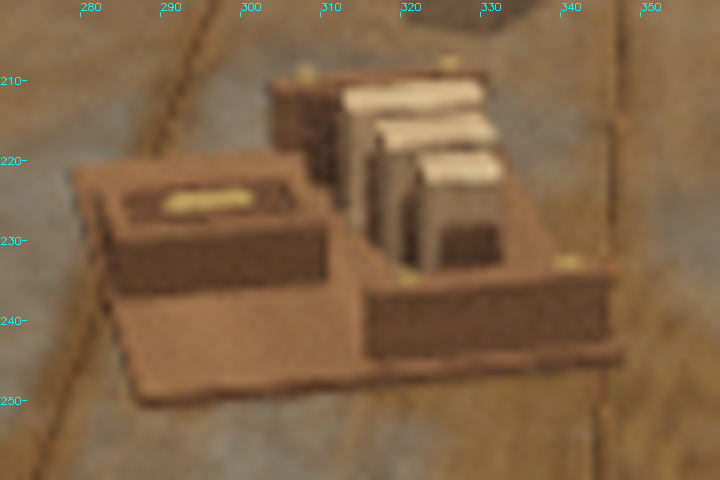

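View pics/s40f.png

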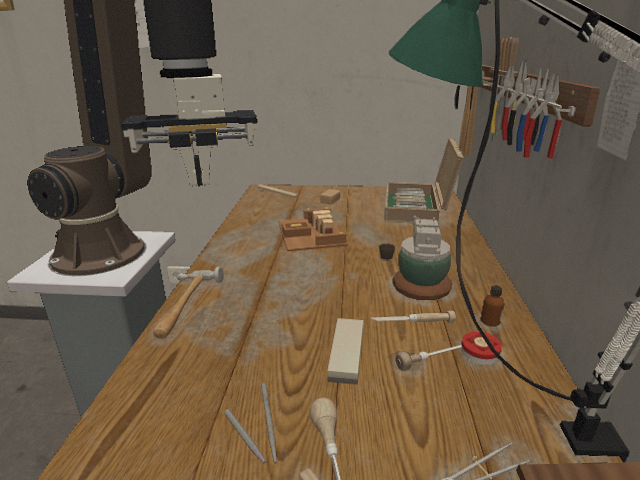

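The keeper is flush in the recess (side view, about px 284–307, row 225). Blocks 1–3 stand in their gaps, and the oilstone, loupe and cork look unmoved.

```bash
python3 -c "
from station import arm
print(arm.job_done())"
```

```text
the job is handed in; nothing more can be done
None
```

I filed the three blocks that were there (26, 38 and 50 mm; block4 was absent), each in its own gap. I then pressed the keeper flush into the recess and handed the job in at about 42.6 s.

- **Blocks:** each one met a firm stop at the board's height, with 33–39 N on the wrist. In the top view they stood within about 1 mm of the row's centre line.
- **Keeper:** it was knocked aside during the run, so I found it again in both views before grasping. My first try left it tipped about 24° in the recess. I regrasped it at that tilt, levelled it, and on the second try it dropped in past the ball. Pressing with closed fingertips met a stop at 32 mm, which is rim height, and the last pictures show it level.
- **Bystanders:** the last side view shows the oilstone, loupe and cork block where they started. The oilstone was hidden by the arm in the last top view, so that comparison told nothing for it.
- **Forces and disagreements:** my final press on the keeper reached about 53 N vertically at the wrist. That was through the fingertips and under the 120 N wrist limit, but firmer than it needed to be. The failed first keeper fit suggests the cameras and arm disagree by a millimetre or two there; elsewhere they agreed to about 1 mm.

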